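# Load the vacuum pot and hold its bayonet lid half-way

### The arm

A 6-joint arm with a two-finger parallel gripper is mounted at the origin on a cart in front of the work surface, level with it; the furniture and walls round the work are solid. World frame = base frame: x ahead of the robot, y to its left, z up, the work surface at z = 0. Lengths are in mm, angles in rad, forces in N, time in s.
With the tool pointing down it reaches from about 275 to 750 mm from the base axis. Payload 10.2 kg.
Tool frame: the origin (TCP) lies at the very end of the fingers, on their centre line; the grasp point (between the pads) lies 19 mm behind it; z points along the fingers, y is the direction in which the jaws open and shut (so a half turn about z gives the same grasp; the last joint's range is limited). The gripper opens to 85 mm and grips with 20 to 120 N. Pads are 22 mm wide; open, the fingers measure 114 mm over their backs; the gripper's body (76 mm by 85 mm) begins 54 mm behind the grasp point. The pads swing forward as they close: fully open they stand 13 mm farther back than shut.
Start: joints at [-0.223, 0.313, 1.498, -0, 1.331, -0.223], TCP at [525.006, -0.013, 231.294] pointing down, gripper open.
Joint ranges: [-2.94, 2.94], [-0.97, 2.17], [0.19, 2.56], [-1.23, 4.37], [0.02, 3.11], [-2.88, 2.88]. Speed limits (rad/s): [2.39, 2.39, 3.01, 3.14, 3.14, 3.14].

### API

Orientations are given as a unit quaternion [w, x, y, z].
In Python, from rig import ctrl, eyes, order gives the robot as it stands.
- The arm moves only by the tool move_arm, never from a script. Its argument "deltas" is a list of rows, each a list of 6 numbers: the shift along the tool's x, y, z in cm, then the turn, a rotation vector about the tool's x, y, z in degrees. A call has exactly 10 rows; each row shifts and turns the commanded pose from where the row before left it, along the tool's axes as they then stand; what a row does not reach is not made up. A row lasts 1/10 s, in which the tool goes at most 50 mm and 8.59 degrees, less where a joint would pass 70% of its speed; a pose out of reach is approached as far as the arm can. A call is refused whole if a number of a shift passes 5 or a number of a turn 8.59, either way. A call with a gripper value outside its range is refused whole. "grip" is the finger opening in cm, from 0 to 8.54, set as the call begins (left out, the last holds). The fingers move at their own pace and stop on an object; "newtons" is the grip in N (left out, the last holds). Time passes only in rows, so rows that do not move let the fingers close, or fill a call up. It gives the time, the measured TCP pose, the force and the opening at its end, in the units of the state.
- ctrl.sense(): the state, without advancing time (a new reading comes with each control period).
- eyes.capture(name): name is "scene" or "side" or "wrist"; returns the picture (400x640x3 uint8, blue, green, red); there is no depth.
- eyes.camera_params(name): a dict with "K" (3x3 intrinsics, pixels), "k1" (the pictures are not rectified: a ray, as slopes to the right and down, at radius r is drawn at 1 + k1 r^2 times it, then the intrinsics apply), "camera_from_world" (4x4, takes a point from world to camera coordinates). Camera axes: x right, y down, z forward; pixel columns grow to the right and rows downward; lengths in mm; the calibration is good to about 2 mm. A picture is of the moment at which its call begins: read the wrist's pose just before it. camera_params takes no time and is no camera call; for the wrist camera it gives the pose at the moment of the call.
- order.finish_job(): hands the job in, once; it reports no verdict.
The state is a dict: "time_s": time; "joints": joint angles; "dq": joint speeds; "tau": joint torques, N m; "eef_pos": TCP position; "ee_rot": TCP orientation; "force": force on the tool from outside, world axes, zero at the start; "wrist_torque": the same for the moment, N m; "grip_width": opening from 0.0 (shut) to 1.0 (fully open).
Only numpy, scipy, OpenCV 4.12 (cv2) and the standard library are available. Lean on these libraries where they do the work, as an engineer would, in place of code of your own. Each camera call takes 0.05 s, during which the arm holds its last target.

### The job

Stack the red tray with the sherd in it squarely on top of the red tray that already lies on the vacuum pot's pedestal, and let go of it. Then lower the clear bell lid over the pile so that its two orange lugs drop through the slots of the collar and it sits fully down, and turn it clockwise (seen from above) to the green mark, half-way to the lock click; never turn it on into the ball catches. The lid springs back if let go, so finish while still gripping it, held still at the green mark; keep the sherd in its tray and leave the other things alone.

Things in the scene. Friction and masses are not known exactly. Their poses are not given: they have to be found in the camera images.
- pot_base: Fixed grey vacuum pot base, 128 mm across, 40 mm high; origin at the centre of its underside, on the table; z up, x towards the block with the round gauge (centre 82 mm out, 38 mm high). A dark collar (inner radius 47, outer 61 mm, top at z = 40 mm) surrounds a flat floor at z = 28 mm, on which the seated lid's skirt rests: lid origin 28 mm above base origin.
- pedestal_top (a point): Centre of the top of the base's pedestal, 60 mm across, 46 mm above the base's origin; the lower tray lies on it.
- slot (a point): Mouth of one of two like slots in the collar, 51 mm out along the base's +x, z = 40 mm (the other is at -x); 18 mm wide, reaching to radius 54.5 mm, a white mark behind. The lid enters only here: its x axis parallel (either way) to the base's, within about 3 degrees, centred within 2 mm. Below the overhang a seated lug has 2 mm of height to spare.
- green_mark (a point): Green half-way mark on top of the collar, 54 mm out, 40 degrees clockwise of the slot (a second one opposite). Further clockwise, ball catches start to resist at about 52 degrees and the red mark and hard stop are at 80. Counter-clockwise from the slot is blocked. The target is the lid's x axis (a lug and the orange line above it) pointing at the green mark.
- bell_lid: Loose clear bell lid, about 160 g, standing skirt down; origin at the centre of its underside, z up. Wall outer radius 45, inner 42 mm, flat top at z = 56 mm, inner height 52 mm. Two orange lugs at its +x and -x, 14 mm wide, 5 mm high, at the foot of the skirt, out to radius 52 mm, an orange line above each. The same after a half turn.
- knob (a point): Middle of the lid's black bar knob, 68 mm above the lid's underside. The bar lies along the lid's x axis: 44 mm long, 20 mm wide (along y), from z = 56 to 80 mm above the underside (a disc 48 mm across under it reaches to 58.5 mm).
- valve_ring (a joint): Sprung ring hidden under the collar, in rad, 0 at rest, growing clockwise. After about 4 degrees of free turn the lugs push it against a spring (0.05 N m at rest, 0.08 N m at the green mark, where it reads about 0.63); it turns the lid back when let go.
- tray_low: Lower red tray (an upturned shallow round lid), 63 mm across, 10 mm high, floor 3 mm thick; lies loose on the pedestal. Origin at the centre of its underside, z up.
- tray_top: Upper red tray (an upturned shallow round lid), 65 mm across, 10 mm high, floor 3 mm thick, 30 g; stands on the table with the sherd in it. Origin at the centre of its underside, z up. Stacked: its origin is 10 mm above that of the lower tray.
- sherd: Brown pottery sherd, 28 x 29 x 12 mm, loose in the upper tray; origin at the centre of its underside.
- vial: Bystander: small glass vial with black cap, 23 mm across, 51 mm high, standing; origin under its centre.
- dropper: Bystander: amber dropper bottle, 33 mm across, 97 mm high, standing; origin under its centre.
- marker_pen: Bystander: grey and black marker, 124 mm long (y), 13 mm wide, lying in front of the pot; origin under its centre.
Not all that is in view belongs to the job. What is shaped like the tray_top but black, blue or turquoise is not meant.

How it is judged:
By the outcome, as a careful person would: the job done as asked, in the order asked, and still so for the second after the job is handed in, while the arm keeps its last pose, push and grip.
It also fails if it takes over 61 s, if anything falls off the work surface, if the arm or the gripper's body presses on something with over 40 N, if the wrist force passes 120 N, or if a joint passes its speed limit or range.

## Working session

There is one attempt and no reset: what is moved stays moved. The work goes in short steps, Python scripts to look and compute and a tool call to move; the robot and the scene stay as the last step left them, time stands still between calls to the robot, and variables do not carry over. Pictures are saved under pics/ and viewed, and the job is handed in when it is done.

Besides the shell and the picture viewer there is one more tool, called after ">>>" as name([rows], argument=value, ...), one row to a line, values as JSON. move_arm: Moves the arm, as the interface text tells. Its arguments: {"type":"object","properties":{"deltas":{"type":"array"},"grip":{"type":"number"},"newtons":{"type":"number"}},"required":["deltas"]}

```bash
ls; mkdir -p pics
python3 - <<'E'
from rig import ctrl, eyes, order
import cv2
s=ctrl.sense();print(s)
for n in("scene","side","wrist"):
    p=eyes.camera_params(n);print(n,p)
    cv2.imwrite(f"pics/{n}0.png",eyes.capture(n))
E
```

```text
pics
{'time_s': 0.0, 'joints': array([-2.23404550e-01,  3.13448799e-01,  1.49848240e+00,  8.64189617e-06,
        1.33100094e+00, -2.23421192e-01]), 'dq': array([-1.36856005e-03,  7.05213823e-04, -4.89283992e-04, -1.13814925e-03,
        4.37021739e-04, -2.42021508e-05]), 'tau': array([-5.78409599e-04, -4.12261176e+01, -2.59742296e+01, -3.58453699e-04,
        4.11797926e-03, -1.23038126e-05]), 'eef_pos': array([5.24726081e+02, 4.98765495e-02, 2.30718635e+02]), 'ee_rot': array([-5.68972262e-04,  7.07101466e-01,  7.07111779e-01, -3.53333051e-04]), 'force': array([ 0.51819322, -0.39716994,  0.37673754]), 'wrist_torque': array([ 0.02528085, -0.02988506,  0.03031862]), 'grip_width': 0.9968956791878474}
scene {'K': array([[428.77025409,   0.        , 318.13690731],
       [  0.        , 428.77025409, 204.73045077],
       [  0.        ,   0.        ,   1.        ]]), 'k1': -0.04195835832676907, 'camera_from_world': array([[ 8.02413694e-01, -5.96693890e-01,  9.41619970e-03,
        -4.07216044e+02],
       [-4.30313696e-01, -5.89459563e-01, -6.83642851e-01,
         3.46296912e+02],
      
[... 580 characters left out ...]
8757132e-01, -5.92686863e-01,
         1.22313432e+03],
       [ 0.00000000e+00,  0.00000000e+00,  0.00000000e+00,
         1.00000000e+00]])}
wrist {'K': array([[281.03169747,   0.        , 319.13989225],
       [  0.        , 281.03169747, 202.38748732],
       [  0.        ,   0.        ,   1.        ]]), 'k1': 0.004747238220114017, 'camera_from_world': array([[ 9.99996707e-01, -1.44944572e-04, -2.56237554e-03,
        -5.25311611e+02],
       [ 6.15064848e-04, -9.55774162e-01,  2.94100958e-01,
        -3.75427911e+01],
       [-2.49168067e-03, -2.94101565e-01, -9.55770925e-01,
         3.80962810e+02],
       [ 0.00000000e+00,  0.00000000e+00,  0.00000000e+00,
         1.00000000e+00]])}
```

View pics/scene0.png

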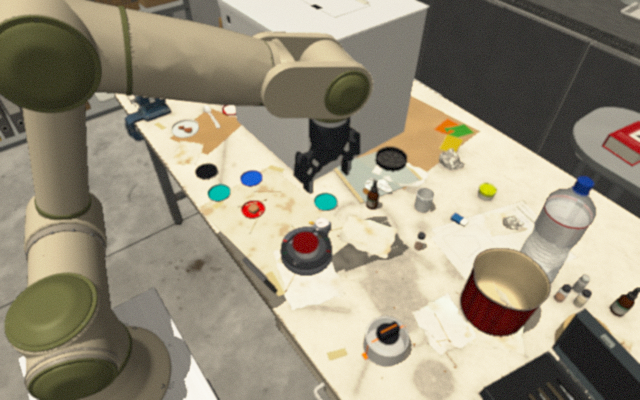

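View pics/side0.png

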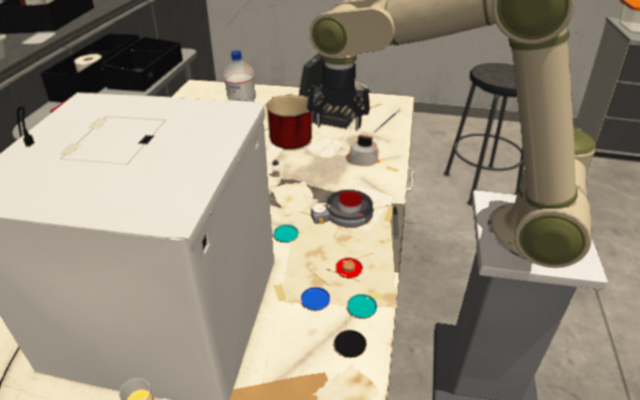

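View pics/wrist0.png

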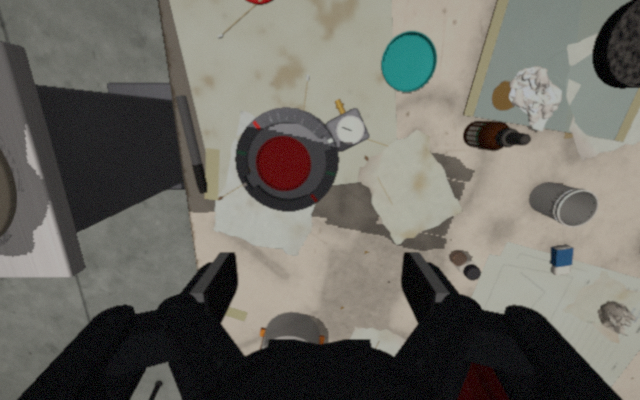

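Wrist view: pot with red tray_low at (283,163), gauge at (348,128), lid at (293,330), red tray edge at (260,0). Scene view: red tray with brown sherd at (253,209). The other tray-shaped things are black (206,171), turquoise (219,192) and (325,201), and blue (251,177). The red one with the sherd is the one meant.

```bash
cat > h.py <<'E'
from rig import ctrl, eyes, order
import cv2, numpy as np
def ray(p,uv):
    K,k1,T=p["K"],p["k1"],p["camera_from_world"]
    uv=np.atleast_2d(np.float64(uv))
    n=cv2.undistortPoints(uv[:,None],K,np.array([k1,0,0,0.]))[:,0]
    R,t=T[:3,:3],T[:3,3]
    return -R.T@t, np.c_[n,np.ones(len(n))]@R
def plane(p,uv,z):
    c,d=ray(p,uv); return c+d*((z-c[2])/d[:,2])[:,None]
def proj(p,X):
    T=p["camera_from_world"]; r=cv2.Rodrigues(T[:3,:3])[0]
    return cv2.projectPoints(np.atleast_2d(np.float64(X)),r,T[:3,3],p["K"],np.array([p["k1"],0,0,0.]))[0][:,0]
def crop(im,x0,y0,x1,y1,s,name):
    cv2.imwrite(name,cv2.resize(im[y0:y1,x0:x1],None,fx=s,fy=s,interpolation=cv2.INTER_CUBIC))
E
python3 - <<'E'
from h import *
w,s,d=[eyes.camera_params(n) for n in("wrist","scene","side")]
print("low tray",plane(w,[[283,163]],56)[0]," pot gauge",plane(w,[[348,128]],38)[0],"lid",plane(w,[[293,328]],4)[0])
print("tray",plane(s,[[253,209]],8)[0],plane(d,[[349,268]],8)[0])
print("lid",plane(s,[[387,333]],80)[0],plane(d,[[364,146]],78)[0])
im=cv2.imread("pics/scene0.png");crop(im,180,150,360,280,4,"pics/scene0c.png")
im=cv2.imread("pics/scene0.png");crop(im,350,305,430,370,8,"pics/scene0l.png")
E
```

```text
low tray [484.52413971  24.98665863  56.        ]  pot gauge [558.8474543   62.67191067  38.        ] lid [ 483.66762602 -247.44980501    4.        ]
tray [458.06335235 224.51263053   8.        ] [454.62179741 230.61636018   8.        ]
lid [ 471.52222977 -270.23068756   80.        ] [ 475.91971959 -210.43374304   78.        ]
```

View pics/scene0c.png

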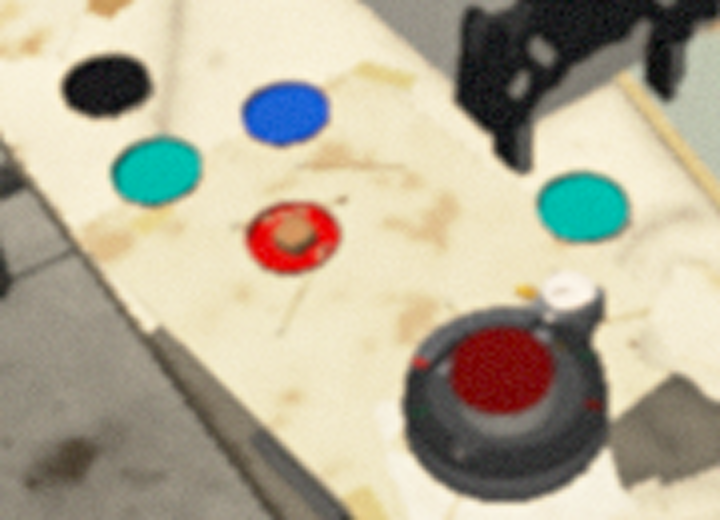

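View pics/scene0l.png

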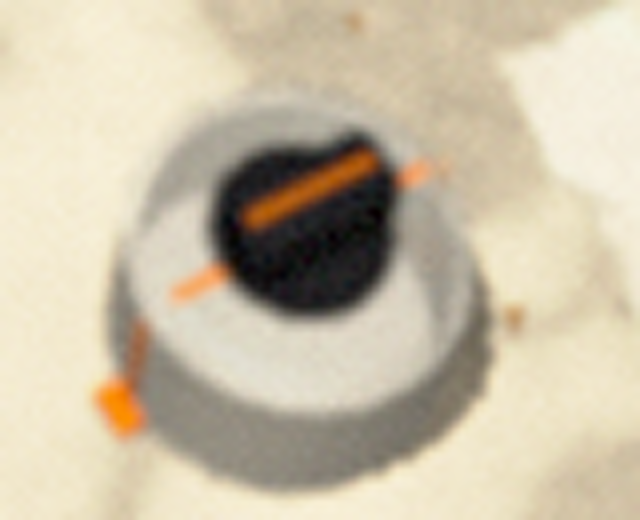

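>>> move_arm([
  [1.0, -0.3, 0.4, 0, 0, 0],
  [2.4, -0.8, 1.2, 0, 0, 0],
  [2.6, -0.8, 1.4, 0, 0, 0],
  [2.6, -0.9, 1.4, 0, 0, 0],
  [2.6, -0.9, 1.4, 0, 0, 0],
  [2.6, -0.9, 1.4, 0, 0, 0],
  [2.6, -0.9, 1.4, 0, 0, 0],
  [2.5, -0.8, 1.2, 0, 0, 0],
  [1.6, -0.5, 0.8, 0, 0, 0],
  [0.5, -0.1, 0.4, 0, 0, 0],
], grip=7.8)

```text
time_s: 1.15
eef_pos: [454.6, 211.6, 120.4]
ee_rot: [-0.001, 0.706, 0.708, -0.001]
force: [0.0, -0.9, 0.5]
grip_width: 0.912
```

```bash
cat > look.py <<'E'
from h import *
import sys,pickle
n=sys.argv[1]
p=eyes.camera_params("wrist");im=eyes.capture("wrist");s=ctrl.sense()
pickle.dump(p,open(f"pics/{n}.pkl","wb"))
cv2.imwrite(f"pics/{n}.png",im)
print(s["time_s"],s["eef_pos"],s["ee_rot"],s["force"],s["grip_width"],s["joints"])
E
python3 look.py w1
python3 - <<'E'
from h import *
import pickle
im=cv2.imread("pics/w1.png");p=pickle.load(open("pics/w1.pkl","rb"))
hsv=cv2.cvtColor(im,cv2.COLOR_BGR2HSV)
m=(((hsv[...,0]<6)|(hsv[...,0]>174))&(hsv[...,1]>150)&(hsv[...,2]>60)).astype(np.uint8)
for c in cv2.findContours(m,0,1)[0]:
    if cv2.contourArea(c)>300:
        e=cv2.fitEllipse(cv2.convexHull(c));print(e,[plane(p,[e[0]],z)[0] for z in(5,10)])
E
```

```text
1.2 [454.84009185 211.25271344 120.20927234] [-5.64652185e-04  7.06476050e-01  7.07736401e-01 -6.78023307e-04] [-0.7243511  -0.15549989 -1.0204205 ] 0.9164181202520573 [2.00676580e-01 3.82558970e-01 1.71318898e+00 2.21225818e-04
 1.04759899e+00 1.98783470e-01]
((321.6117858886719, 181.545166015625), (66.14820861816406, 67.39672088623047), 80.7045669555664) [array([457.64983727, 228.58677086,   5.        ]), array([457.61814642, 229.73023805,  10.        ])]
```

View pics/w1.png

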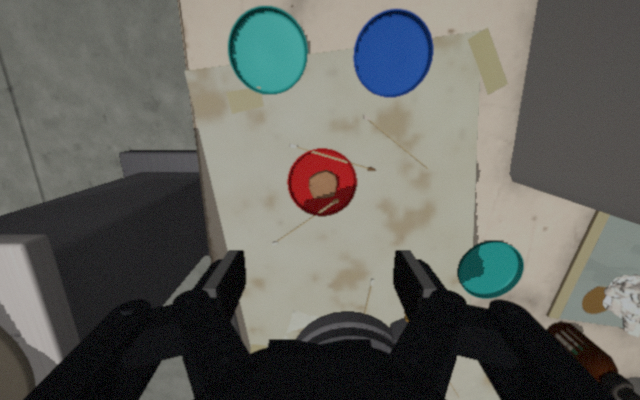

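The red tray with the brown sherd sits at (322,182) in the wrist view. The turquoise (268,50) and (490,268) and blue (393,52) trays are not meant.

>>> move_arm([
  [0.6, 0.1, 0.5, 0, 0, 0],
  [0.6, 0.1, 1.5, 0, 0, 0],
  [0.6, 0.1, 2.0, 0, 0, 0],
  [0, 0, 2.0, 0, 0, 0],
  [0, 0, 2.0, 0, 0, 0],
  [0, 0, 1.8, 0, 0, 0],
  [0, 0, 1.2, 0, 0, 0],
  [0, 0, 0.7, 0, 0, 0],
  [0, 0, 0.3, 0, 0, 0],
  [0, 0, 0.2, 0, 0, 0],
])

```text
time_s: 2.2
eef_pos: [459.4, 228.0, -0.4]
ee_rot: [0.0, 0.707, 0.707, 0.0]
force: [-0.4, -0.5, -0.5]
grip_width: 0.908
```

```bash
python3 look.py w2; python3 -c "
from h import *
crop(cv2.imread('pics/w2.png'),160,150,480,390,2.5,'pics/w2c.png')
im=eyes.capture('side');crop(im,270,180,430,310,5,'pics/s2c.png')"
```

```text
2.25 [459.27493407 227.98168079  -0.56528518] [1.57306333e-04 7.07161321e-01 7.07052174e-01 2.53751012e-04] [ 0.06794775 -0.33935636  0.42345103] 0.9115641350446059 [ 2.31950808e-01  5.97139157e-01  1.76245696e+00 -1.33163381e-06
  7.81399429e-01  2.32106111e-01]
```

View pics/w2c.png

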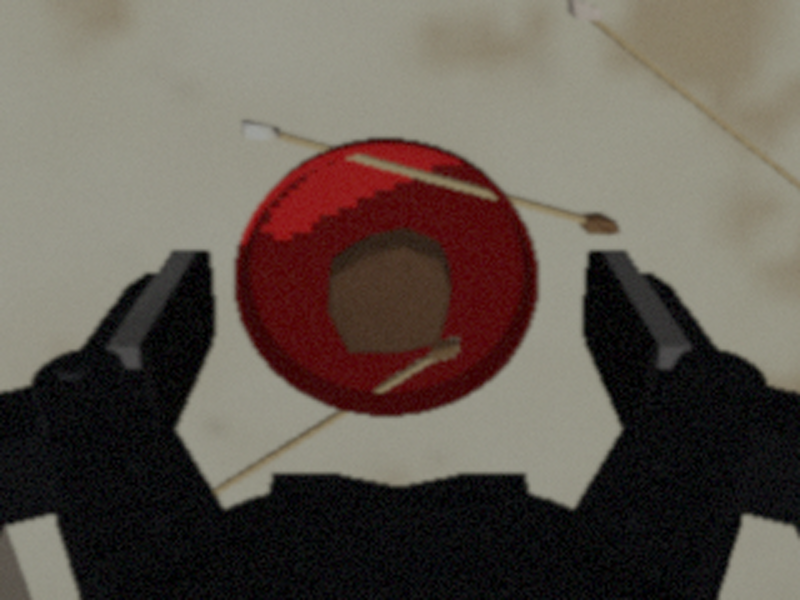

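View pics/s2c.png

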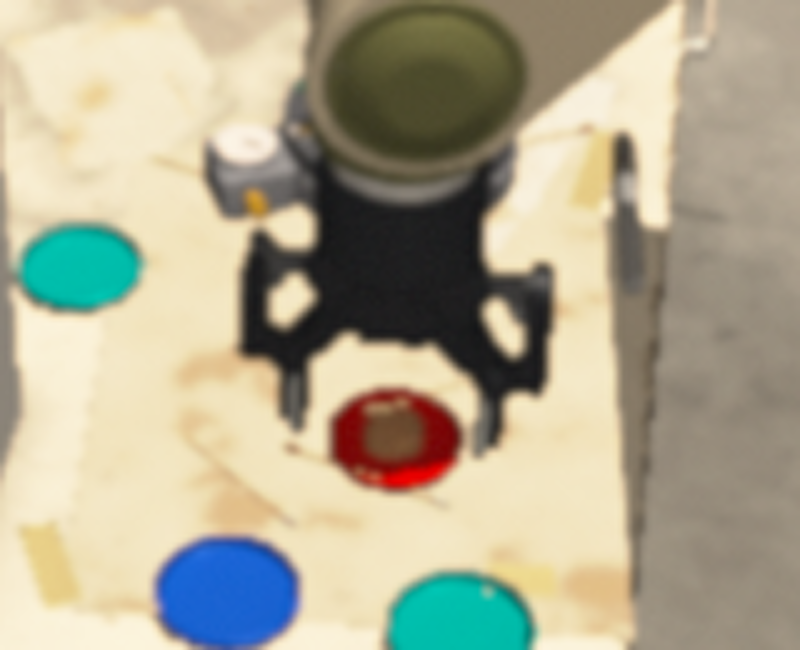

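```bash
python3 -c "
from h import *;import pickle
p=pickle.load(open('pics/w2.pkl','rb'))
print(plane(p,[[314.8,260.6]],8),proj(p,[[459.3,228,0],[459.3,228,10]]),proj(p,[[459.3+38.5,228+11,10],[459.3+38.5,228-11,10]]))"
```

```text
[[458.2237197  230.02583101   8.        ]] [[316.94255337 256.83526194]
 [316.78976388 265.87586393]] [[390.95870234 247.02809749]
 [387.93808849 283.96916508]]
```

>>> move_arm([
  [0.15, -0.1, 0.0, 0, 0, 0],
  [0.15, -0.1, 0.0, 0, 0, 0],
  [0, 0, 0.2, 0, 0, 0],
  [0, 0, 0.1, 0, 0, 0],
  [0, 0, 0.0, 0, 0, 0],
  [0, 0, 0, 0, 0, 0],
  [0, 0, 0, 0, 0, 0],
  [0, 0, 0, 0, 0, 0],
  [0, 0, 0, 0, 0, 0],
  [0, 0, 0, 0, 0, 0],
], grip=5.8, newtons=25)

```text
time_s: 3.3
eef_pos: [457.8, 231.4, -1.0]
ee_rot: [0.001, 0.707, 0.707, 0.001]
force: [-7.9, -3.0, 30.0]
grip_width: 0.735
```

```bash
python3 look.py w3; python3 -c "
from h import *
crop(cv2.imread('pics/w3.png'),160,150,480,390,2.5,'pics/w3c.png')"
```

```text
3.35 [457.85642415 231.40977289  -0.95085884] [0.00074341 0.70693604 0.70727622 0.00111235] [-7.2081759  -3.96596595 28.33112484] 0.7335072578229204 [ 2.39344996e-01  5.97477351e-01  1.76331975e+00 -1.63318330e-04
  7.78122208e-01  2.38980072e-01]
```

View pics/w3c.png

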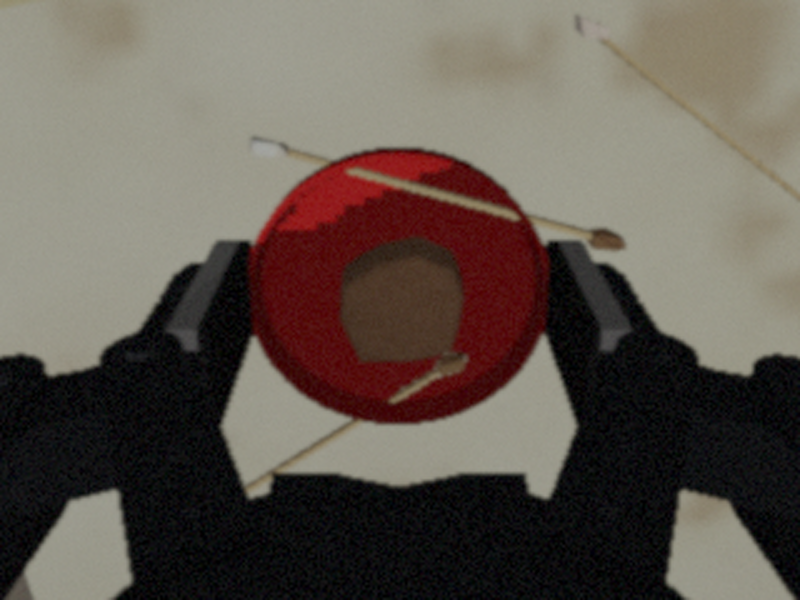

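>>> move_arm([
  [0, 0, -0.3, 0, 0, 0],
  [0, 0, -0.5, 0, 0, 0],
  [0, 0, -1.0, 0, 0, 0],
  [0, 0, -1.4, 0, 0, 0],
  [0, 0, -1.6, 0, 0, 0],
  [0, 0, -1.6, 0, 0, 0],
  [0, 0, -1.4, 0, 0, 0],
  [0, 0, -1.2, 0, 0, 0],
  [0, 0, -0.8, 0, 0, 0],
  [0, 0, -0.4, 0, 0, 0],
])

```text
time_s: 4.35
eef_pos: [457.1, 231.0, 99.0]
ee_rot: [0.0, 0.707, 0.707, 0.0]
force: [0.4, -0.6, 0.6]
grip_width: 0.73
```

```bash
python3 look.py w4
python3 - <<'E'
from h import *
crop(cv2.imread('pics/w4.png'),160,150,480,390,2.5,'pics/w4c.png')
crop(cv2.imread('pics/wrist0.png'),220,90,380,230,5,'pics/pot0.png')
im=eyes.capture("scene");cv2.imwrite("pics/scene4.png",im);crop(im,250,190,370,290,6,'pics/pots.png')
im=eyes.capture("side");cv2.imwrite("pics/side4.png",im);crop(im,290,160,410,250,6,'pics/potd.png')
E
```

```text
4.4 [457.25243576 231.06716589  99.14976418] [2.30538934e-04 7.07113057e-01 7.07100351e-01 4.06890330e-04] [ 0.50800631  0.53706071 -0.27515544] 0.7307221092313974 [2.38891409e-01 4.31697549e-01 1.70320184e+00 3.43354153e-05
 1.00575839e+00 2.38891006e-01]
```

View pics/w4c.png

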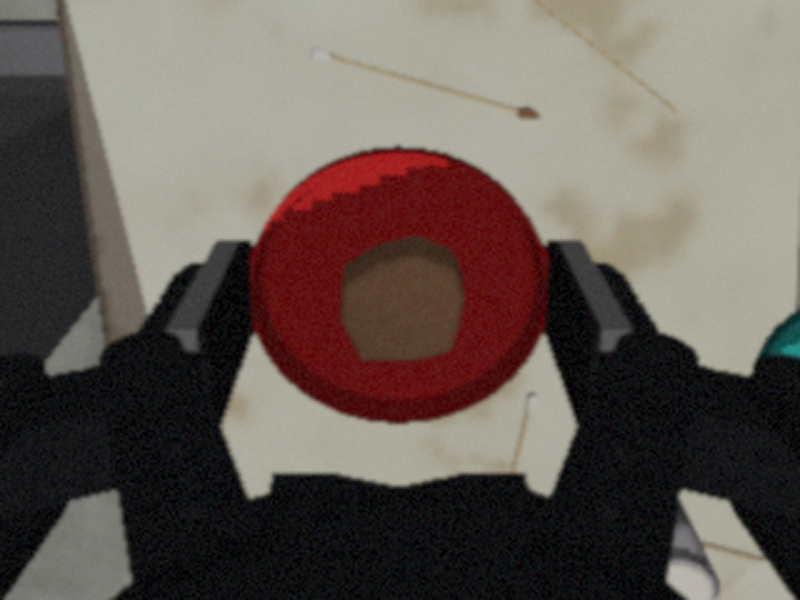

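View pics/pot0.png

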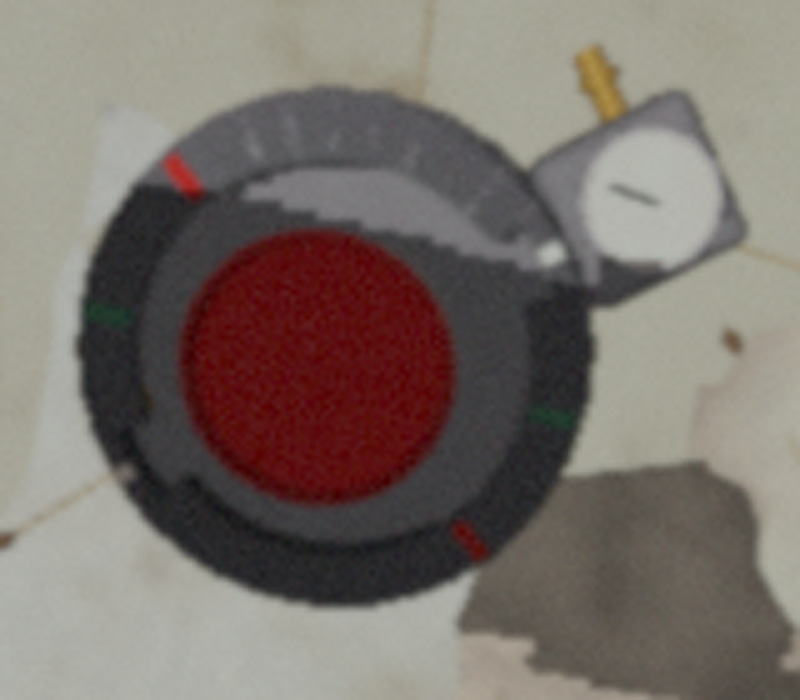

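View pics/pots.png

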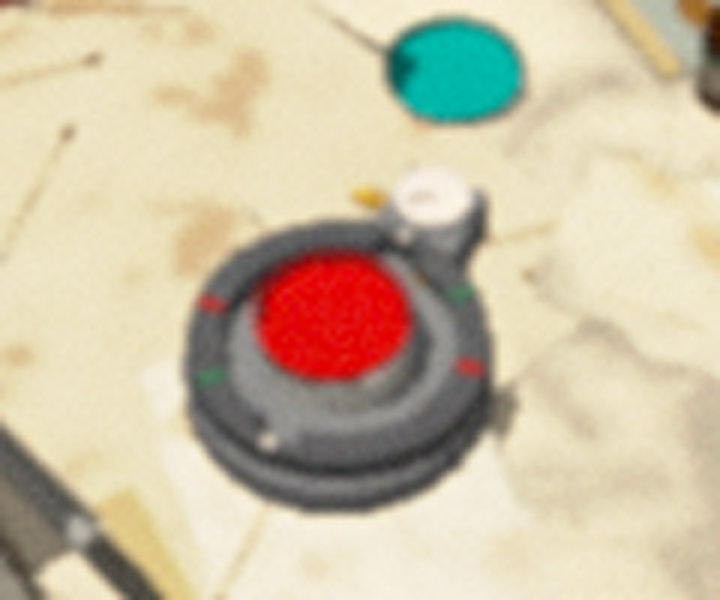

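View pics/potd.png

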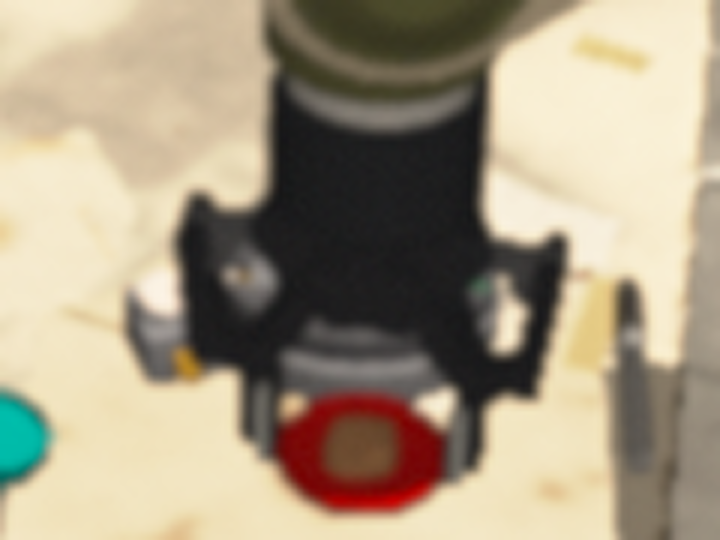

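The tray is held, with the sherd in it. In the wrist0 crop the green marks are at (110,315) and (553,415), red at (185,175) and (470,540), and white at (549,252).

Run:
```python
from h import *
import pickle
s=eyes.camera_params("scene")
# rebuild initial wrist cam params
w0={'K':np.array([[281.03169747,0,319.13989225],[0,281.03169747,202.38748732],[0,0,1]]),'k1':0.004747238220114017,'camera_from_world':np.array([[9.99996707e-01,-1.44944572e-04,-2.56237554e-03,-5.25311611e+02],[6.15064848e-04,-9.55774162e-01,2.94100958e-01,-3.75427911e+01],[-2.49168067e-03,-2.94101565e-01,-9.55770925e-01,3.80962810e+02],[0,0,0,1]])}
pickle.dump(w0,open("pics/wrist0.pkl","wb"))
def go(name,p,im,o,f,marks,roi):
    px={k:(np.array(v)+.5)/f-.5+o for k,v in marks.items()}
    X={k:plane(p,v,40) for k,v in px.items()}
    for k,v in X.items():
        for q in v: print(name,k,q[:2].round(1),end=' ')
        if len(v)==2: d=v[0]-v[1];print("mid",v.mean(0)[:2].round(1),"len",np.linalg.norm(d).round(1),"ang",np.degrees(np.arctan2(d[1],d[0])).round(1),end='')
        print()
    hsv=cv2.cvtColor(im,cv2.COLOR_BGR2HSV)
    m=(((hsv[...,0]<8)|(hsv[...,0]>172))&(hsv[...,1]>130)&(hsv[...,2]>50)).astype(np.uint8)
    z=np.zeros_like(m);x0,y0,x1,y1=roi;z[y0:y1,x0:x1]=m[y0:y1,x0:x1]
    c=max(cv2.findContours(z,0,1)[0],key=cv2.contourArea);e=cv2.fitEllipse(c)
    print(name,"tray",e,plane(p,[e[0]],56)[0].round(1))
go("w0",w0,cv2.imread("pics/wrist0.png"),np.array([220,90]),5,{"green":[(553,415),(110,315)],"red":[(470,540),(185,175)],"white":[(549,252),(122,470)]},(240,110,340,220))
go("sc",s,cv2.imread("pics/scene4.png"),np.array([250,190]),6,{"green":[(460,290),(212,376)],"red":[(470,366),(213,302)],"white":[(404,235),(268,437)]},(285,225,325,260))
p=pickle.load(open("pics/w4.pkl","rb"))
print("held",plane(p,[[160+399/2.5,150+285/2.5]],99.1+8)[0])
```

```text
w0 green [538.7  10.9] w0 green [434.   34.7] mid [486.4  22.8] len 107.4 ang -12.8
w0 red [518.6 -20.4] w0 red [453.8  66.5] mid [486.2  23. ] len 108.4 ang -53.3
w0 white [537.4  49.3] w0 white [433.9  -2.7] mid [485.6  23.3] len 115.8 ang 26.7
w0 tray ((282.9565124511719, 162.9776611328125), (52.842857360839844, 55.255340576171875), 133.80564880371094) [484.4  25.   56. ]
sc green [539.7  11.1] sc green [435.3  34.2] mid [487.5  22.6] len 106.9 ang -12.5
sc red [519.7 -21.5] sc red [456.1  64.7] mid [487.9  21.6] len 107.1 ang -53.6
sc white [538.7  47.6] sc white [436.5  -2.7] mid [487.6  22.4] len 113.8 ang 26.2
sc tray ((304.9252014160156, 242.18251037597656), (21.345680236816406, 25.755605697631836), 92.28086853027344) [483.5  20.5  56. ]
held [458.52428712 230.85387123 107.1       ]
```

>>> move_arm([
  [-0.6, 0.1, 0, 0, 0, 0],
  [-1.6, 0.2, 0, 0, 0, 0],
  [-2.4, 0.3, 0, 0, 0, 0],
  [-2.9, 0.4, 0, 0, 0, 0],
  [-3.1, 0.4, 0, 0, 0, 0],
  [-3.1, 0.4, 0, 0, 0, 0],
  [-2.8, 0.4, 0.2, 0, 0, 0],
  [-2.2, 0.3, 0.4, 0, 0, 0],
  [-1.4, 0.2, 0.5, 0, 0, 0],
  [-0.6, 0.1, 0.3, 0, 0, 0],
])

```text
time_s: 5.5
eef_pos: [484.8, 23.0, 83.5]
ee_rot: [-0.0, 0.708, 0.707, -0.0]
force: [-0.0, 0.3, -0.5]
grip_width: 0.736
```

```bash
python3 look.py w5; python3 -c "
from h import *
crop(cv2.imread('pics/w5.png'),160,150,480,390,2.5,'pics/w5c.png')
im=eyes.capture('scene');cv2.imwrite('pics/scene5.png',im);crop(im,250,190,370,290,6,'pics/scene5c.png')
im=eyes.capture('side');cv2.imwrite('pics/side5.png',im);crop(im,290,160,410,250,6,'pics/side5c.png')"
```

```text
5.55 [484.79267988  22.94006696  83.30741097] [-5.30176586e-04  7.07492967e-01  7.06720050e-01 -4.38398516e-04] [-0.38742768 -0.85543304 -0.91653962] 0.7314677635160213 [-1.94624715e-01  4.06345459e-01  1.79497315e+00 -1.69221573e-04
  9.41643136e-01 -1.93431972e-01]
```

View pics/w5c.png

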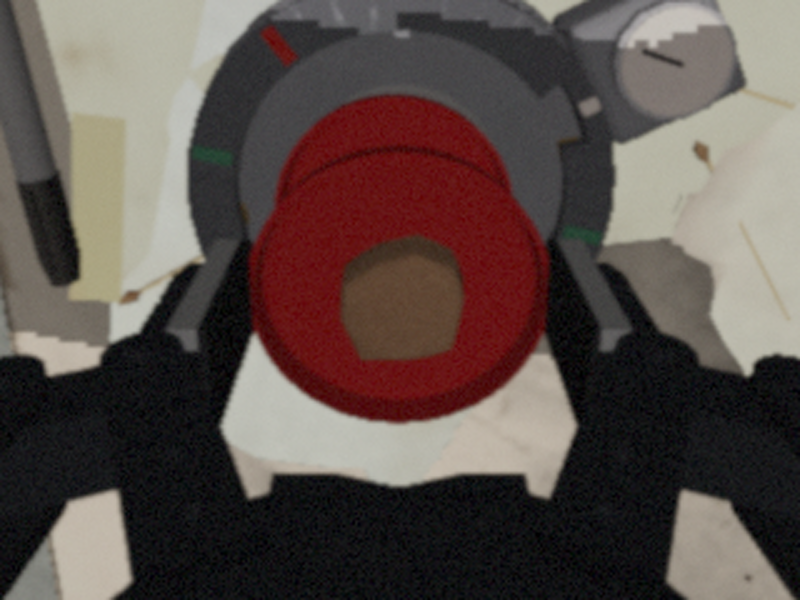

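View pics/scene5c.png

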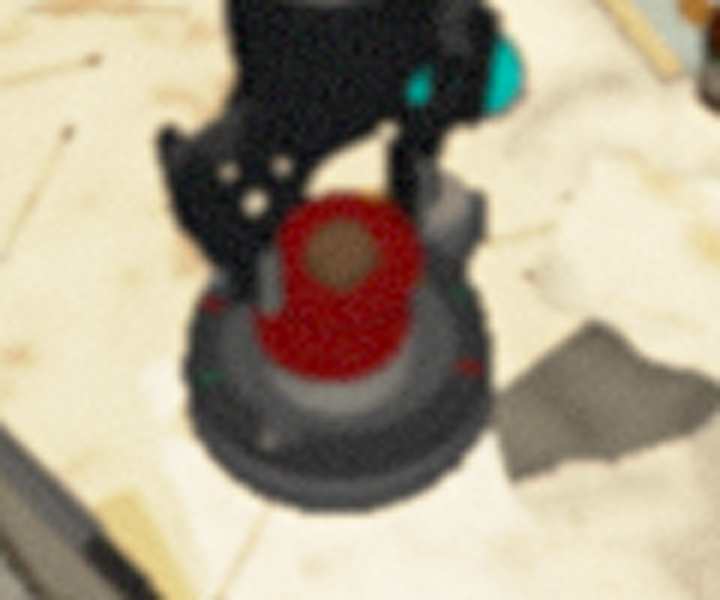

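View pics/side5c.png

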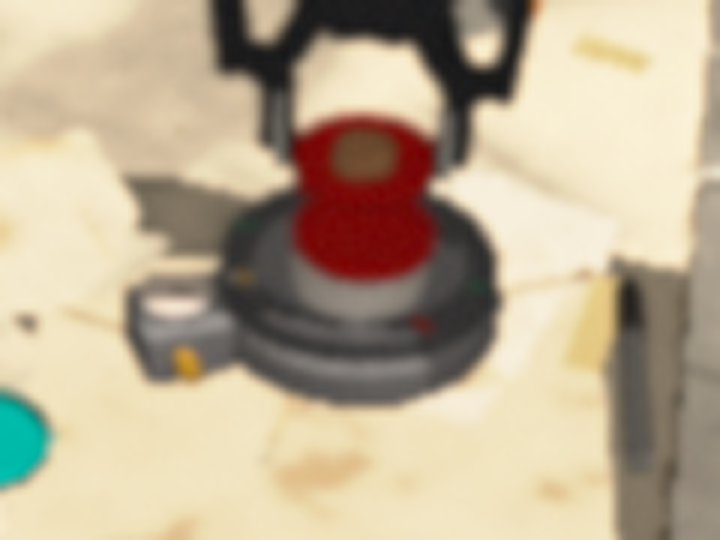

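Run:
```python
from h import *
import pickle
from scipy.optimize import least_squares
p=pickle.load(open("pics/w5.pkl","rb"));im=cv2.imread("pics/w5.png")
f=lambda a:(np.array(a)+.5)/2.5-.5+np.array([160,150])
hsv=cv2.cvtColor(im,cv2.COLOR_BGR2HSV)
m=(((hsv[...,0]<8)|(hsv[...,0]>172))&(hsv[...,1]>130)&(hsv[...,2]>50)).astype(np.uint8)
c=max(cv2.findContours(m,0,1)[0],key=cv2.contourArea)[:,0].astype(float)
cr=(c-[160,150])*2.5
def fit(pts,z,r):
    X=plane(p,pts,z)[:,:2]
    s=least_squares(lambda q:np.hypot(*(X-q).T)-r,X.mean(0));print(len(X),s.x.round(2),"rms",np.sqrt((s.fun**2).mean()).round(2))
up=c[(cr[:,1]<175)]
for z in(46,51,56):fit(up,z,31.5)
lo=c[(cr[:,1]>250)&(cr[:,0]>255)&(cr[:,0]<545)]
top=83.4+1
for z in(top,top+5,top+10):fit(lo,z,32.5)
e=f([(583,236),(212,157)]);X=plane(p,e,40);print("green",X,X.mean(0))
X=plane(p,f([(590,105)]),40);print("white",X)
print("red",plane(p,f([(280,46)]),40))
for n,P in(("scene",eyes.camera_params("scene")),("side",eyes.camera_params("side"))):
    print(n)
```

```text
103 [484.48  21.95] rms 0.26
103 [484.54  23.03] rms 0.19
103 [484.59  24.12] rms 0.34
135 [486.25  14.63] rms 0.54
135 [486.12  19.  ] rms 0.24
135 [485.98  23.36] rms 0.39
green [[539.42987535   9.80606399  40.        ]
 [433.40574386  34.1743951   40.        ]] [486.41780961  21.99022954  40.        ]
white [[538.37276004  49.20183627  40.        ]]
red [[454.12903703  65.61385091  40.        ]]
scene
side
```

Run:
```python
from h import *
for n,o in(("scene",[250,190]),("side",[290,160])):
    P=eyes.camera_params(n)
    f=lambda X:(proj(P,X)-o+.5)*6-.5
    t=np.linspace(0,6.28,200);c=np.c_[np.cos(t),np.sin(t),0*t]
    for nm,ct,r,z in(("low",(484.5,22),31.5,56),("held",(486,22.7),32.5,94.4)):
        q=f(c*r+[*ct,z]);print(n,nm,"x",q[:,0].min().round(),q[:,0].max().round(),"y",q[:,1].min().round(),q[:,1].max().round())
        q=f(c*r+[*ct,z-10]);print("   bottom","x",q[:,0].min().round(),q[:,0].max().round(),"y",q[:,1].min().round(),q[:,1].max().round())
```

```text
scene low x 251.0 412.0 y 250.0 377.0
   bottom x 252.0 412.0 y 266.0 392.0
scene held x 247.0 418.0 y 182.0 314.0
   bottom x 248.0 418.0 y 199.0 330.0
side low x 288.0 434.0 y 184.0 271.0
   bottom x 288.0 433.0 y 203.0 289.0
side held x 284.0 437.0 y 111.0 199.0
   bottom x 284.0 436.0 y 130.0 218.0
```

>>> move_arm([
  [0.05, -0.05, 0.1, 0, 0, 0],
  [0.05, -0.05, 0.2, 0, 0, 0],
  [0.05, -0.05, 0.4, 0, 0, 0],
  [0, 0, 0.5, 0, 0, 0],
  [0, 0, 0.5, 0, 0, 0],
  [0, 0, 0.4, 0, 0, 0],
  [0, 0, 0.25, 0, 0, 0],
  [0, 0, 0.1, 0, 0, 0],
  [0, 0, 0.05, 0, 0, 0],
  [0, 0, 0, 0, 0, 0],
])

```text
time_s: 6.65
eef_pos: [483.6, 25.5, 59.4]
ee_rot: [0.0, 0.707, 0.707, 0.0]
force: [0.1, 0.5, -0.1]
grip_width: 0.736
```

```bash
python3 look.py w6; python3 -c "
from h import *
crop(cv2.imread('pics/w6.png'),200,150,440,340,3,'pics/w6c.png')
im=eyes.capture('scene');cv2.imwrite('pics/scene6.png',im);a=im[210:270,270:350]
im=eyes.capture('side');cv2.imwrite('pics/side6.png',im);b=im[170:230,320:400]
cv2.imwrite('pics/ss6.png',cv2.resize(np.vstack([a,b]),None,fx=5,fy=5,interpolation=cv2.INTER_CUBIC))"
```

```text
6.7 [483.57305815  25.45042145  59.38891338] [9.25420748e-05 7.07118289e-01 7.07095265e-01 5.58847093e-05] [-0.13873455 -0.34053453  0.11585642] 0.7351481511496147 [-1.89952401e-01  4.43300721e-01  1.81744329e+00 -1.46268483e-05
  8.80632728e-01 -1.89910530e-01]
```

View pics/w6c.png

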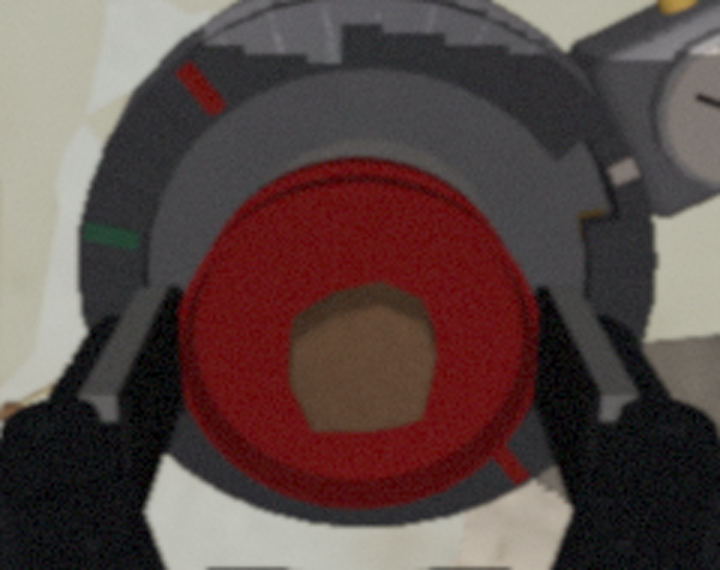

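View pics/ss6.png

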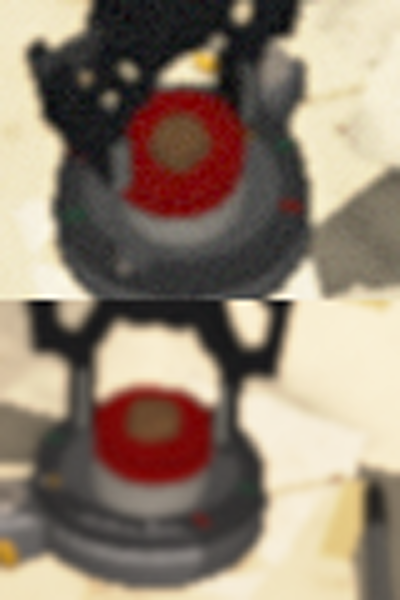

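Run:
```python
from h import *
import pickle
from scipy.optimize import least_squares
p=pickle.load(open("pics/w6.pkl","rb"));im=cv2.imread("pics/w6.png")
f=lambda a:(np.array(a)+.5)/3-.5+np.array([200,150])
for z in(46,51,56): print("low +y edge -31.5:",z,plane(p,f([(362,158)]),z)[0]-[0,31.5,0])
for z in(60.4,65.4,70.4): print("held +y edge -32.5:",z,plane(p,f([(360,179)]),z)[0]-[0,32.5,0])
for z in(65.4,70.4): print("held -y edge +32.5:",z,plane(p,f([(360,508)]),z)[0]+[0,32.5,0])
print("x edges",plane(p,f([(182,320),(538,320)]),68))
X=plane(p,f([(200,88)]),40);Y=plane(p,f([(512,464)]),40);print("red mid",(X+Y)/2,np.linalg.norm(X-Y))
```

```text
low +y edge -31.5: 46 [485.38077769  21.92044728  46.        ]
low +y edge -31.5: 51 [485.36527493  23.4594913   51.        ]
low +y edge -31.5: 56 [485.34977216  24.99853533  56.        ]
held +y edge -32.5: 60.4 [484.98527219  21.45238074  60.4       ]
held +y edge -32.5: 65.4 [484.98212852  23.12882185  65.4       ]
held +y edge -32.5: 70.4 [484.97898484  24.80526295  70.4       ]
held -y edge +32.5: 65.4 [485.00699322  20.59773756  65.4       ]
held -y edge +32.5: 70.4 [485.0029417   24.73984095  70.4       ]
x edges [[453.45006019  30.15114399  68.        ]
 [516.51099522  30.18317125  68.        ]]
red mid [[486.509514   22.4984384  40.       ]] 109.07495410772461
```

>>> move_arm([
  [0, 0, 0.1, 0, 0, 0],
  [0, 0, 0.1, 0, 0, 0],
  [0, 0, 0.1, 0, 0, 0],
  [0, 0, 0.05, 0, 0, 0],
  [0, 0, 0.05, 0, 0, 0],
  [0, 0, 0.05, 0, 0, 0],
  [0, 0, 0, 0, 0, 0],
  [0, 0, 0, 0, 0, 0],
  [0, 0, 0, 0, 0, 0],
  [0, 0, 0, 0, 0, 0],
])

```text
time_s: 7.8
eef_pos: [483.6, 25.5, 54.9]
ee_rot: [0.0, 0.707, 0.707, 0.0]
force: [-0.9, 0.7, 6.1]
grip_width: 0.73
```

>>> move_arm([
  [0, 0, 0, 0, 0, 0],
  [0, 0, 0, 0, 0, 0],
  [0, 0, 0, 0, 0, 0],
  [0, 0, 0, 0, 0, 0],
  [0, 0, 0, 0, 0, 0],
  [0, 0, -0.3, 0, 0, 0],
  [0, 0, -0.7, 0, 0, 0],
  [0, 0, -1.2, 0, 0, 0],
  [0, 0, -2.0, 0, 0, 0],
  [0, 0, -2.0, 0, 0, 0],
], grip=8.2)

```text
time_s: 8.8
eef_pos: [483.6, 25.5, 118.4]
ee_rot: [0.0, 0.707, 0.707, 0.0]
force: [0.0, -0.7, -0.8]
grip_width: 0.962
```

```bash
python3 look.py w7; python3 -c "
from h import *
cv2.imwrite('pics/w7c.png',cv2.resize(cv2.imread('pics/w7.png')[100:400,160:480],None,fx=2.4,fy=2,interpolation=2)[:600])
im=eyes.capture('scene');cv2.imwrite('pics/scene7.png',im);a=im[200:290,265:355]
im=eyes.capture('side');cv2.imwrite('pics/side7.png',im);b=im[160:250,310:400]
cv2.imwrite('pics/ss7.png',cv2.resize(np.hstack([a,b]),None,fx=4.4,fy=4.4,interpolation=cv2.INTER_CUBIC))"
```

```text
8.85 [485.12749145  25.27607302 121.50510456] [0.00245516 0.70702576 0.70718155 0.00167483] [ 1.56695201 -0.75232139  2.81150326] 0.9632123874606716 [-1.89709139e-01  3.46163880e-01  1.76321427e+00  2.13900285e-05
  1.02627049e+00 -1.89940477e-01]
```

View pics/w7c.png

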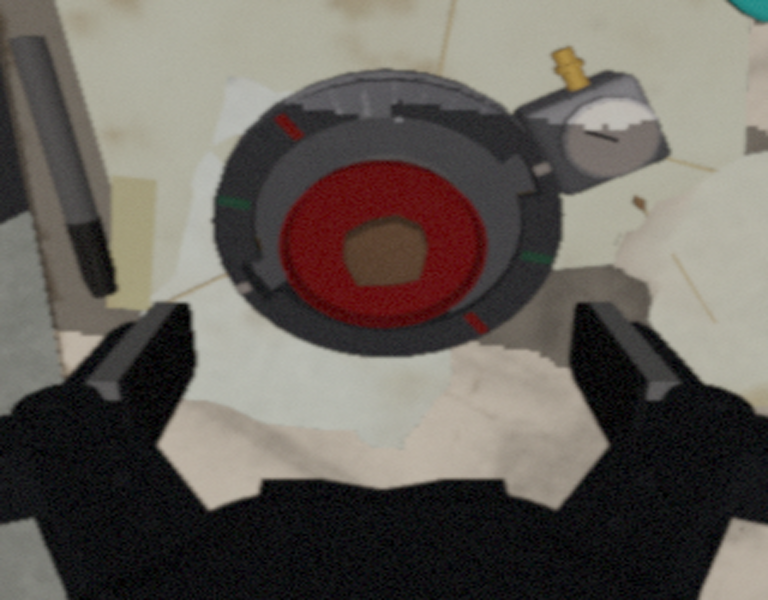

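View pics/ss7.png

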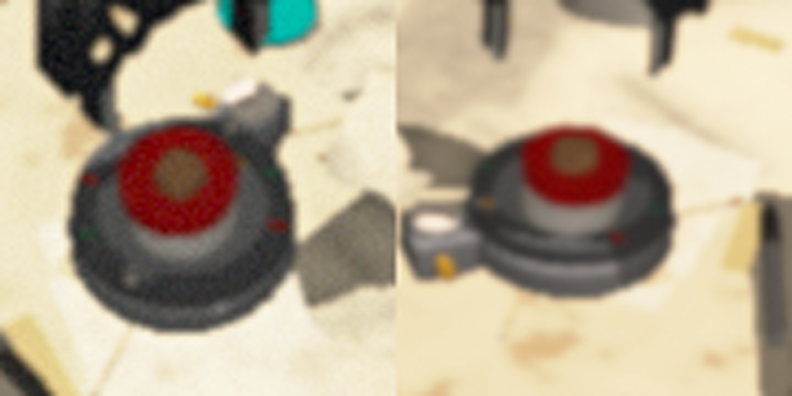

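Trays are stacked squarely with the sherd inside (w7 crop: stack at (385,245), collar marks all visible).

Run:
```python
from h import *
import pickle
p=pickle.load(open("pics/w7.pkl","rb"))
f=lambda a:(np.array(a)+.5)/[2.4,2]-.5+np.array([160,100])
for n,a in(("g",[(537,257),(235,202)]),("r",[(477,323),(289,127)]),("w",[(542,168),(243,287)])):
    X=plane(p,f(a),40);d=X[0]-X[1];print(n,X.mean(0)[:2],np.linalg.norm(d),np.degrees(np.arctan2(d[1],d[0])))
print("gauge",plane(p,f([(612,140)]),38))
# lid from initial wrist, scene, side
s=eyes.camera_params("scene")
g=lambda a:(np.array(a)+.5)/8-.5+np.array([350,305])
# bar-top orange ends z=80 ; top line ends z=56; lug at z~2.5
for nm,a,z in(("bartop",[(378,158),(242,220)],80),("line",[(435,165),(175,293)],56)):
    X=plane(s,g(a),z);d=X[0]-X[1];print(nm,X[:,:2].round(1).tolist(),X.mean(0)[:2],np.linalg.norm(d),np.degrees(np.arctan2(d[1],d[0])))
print("lug",plane(s,g([(120,407)]),3))
im=cv2.imread("pics/wrist0.png");crop(im,240,290,360,360,6,"pics/lid0.png")
im=cv2.imread("pics/side7.png");crop(im,330,120,400,180,9,"pics/lidside.png")
```

```text
g [486.56466991  22.606197  ] 107.92910425044366 -13.032937301497915
r [486.50134035  22.43395414] 108.55774794173618 -52.91858598027984
w [486.30873221  22.79996171] 116.41230487410743 26.893497084341046
gauge [[561.28059281  60.16961778  38.        ]]
bartop [[499.6, -268.2], [461.7, -260.5]] [ 480.61124867 -264.32552457] 38.69985066510794 -11.519399062276642
line [[521.3, -271.2], [445.7, -257.8]] [ 483.51125696 -264.49962133] 76.84019579648444 -10.052077655143153
lug [[ 434.80614314 -257.04424921    3.        ]]
```

View pics/lid0.png

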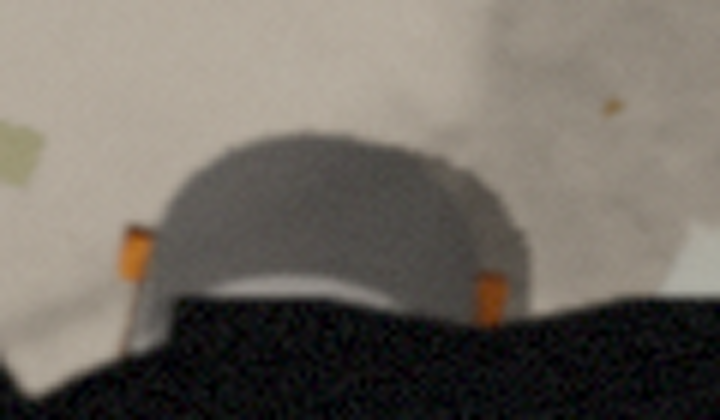

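View pics/lidside.png

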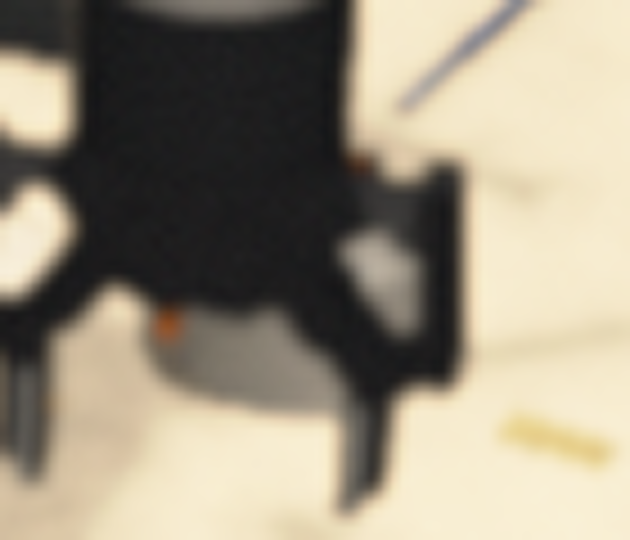

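>>> move_arm([
  [-1.0, 0, -0.6, 0, 0, 0],
  [-2.4, 0, -0.8, 0, 0, 0],
  [-3.6, 0, -0.8, 0, 0, 0],
  [-3.8, 0, -0.4, 0, 0, 0],
  [-3.8, 0, -0.4, 0, 0, 0],
  [-3.8, 0, 0, 0, 0, 0],
  [-3.8, 0, 0, 0, 0, 0],
  [-3.4, 0, 0, 0, 0, 0],
  [-2.4, 0, 0, 0, 0, 0],
  [-1.0, 0, 0, 0, 0, 0],
], grip=5.0)

```text
time_s: 9.95
eef_pos: [482.7, -266.8, 146.2]
ee_rot: [-0.001, 0.708, 0.706, -0.0]
force: [0.2, 1.1, -0.1]
grip_width: 0.582
```

>>> move_arm([
  [0, 0, 0, 0, 0, -6],
  [0, 0, 0, 0, 0, -8.4],
  [0, 0, 0, 0, 0, -8.4],
  [0, 0, 0, 0, 0, -8.4],
  [0, 0, 0, 0, 0, -8.4],
  [0, 0, 0, 0, 0, -8.4],
  [0, 0, 0, 0, 0, -8.4],
  [0, 0, 0, 0, 0, -8.4],
  [0, 0, 0, 0, 0, -8.4],
  [0, 0, 0, 0, 0, -6],
])

```text
time_s: 10.95
eef_pos: [483.2, -263.9, 146.5]
ee_rot: [-0.0, 0.091, 0.996, 0.0]
force: [-0.1, -0.1, 0.7]
grip_width: 0.588
```

```bash
python3 look.py w8; python3 -c "
from h import *
im=eyes.capture('scene');cv2.imwrite('pics/scene8.png',im);crop(im,340,280,440,380,6,'pics/scene8c.png')"
```

```text
11.0 [ 483.2545579  -263.90065523  146.48135479] [-4.57373369e-04  8.90433745e-02  9.96027574e-01  3.73575589e-04] [ 0.16649398 -0.64136349 -0.04658424] 0.5875173895682471 [-7.12691664e-01  4.47727261e-01  1.53577302e+00  7.90268279e-05
  1.15927125e+00 -2.10519669e+00]
```

View pics/w8.png

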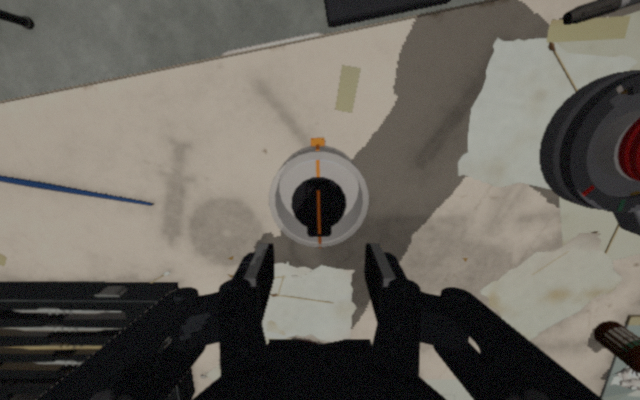

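View pics/scene8c.png

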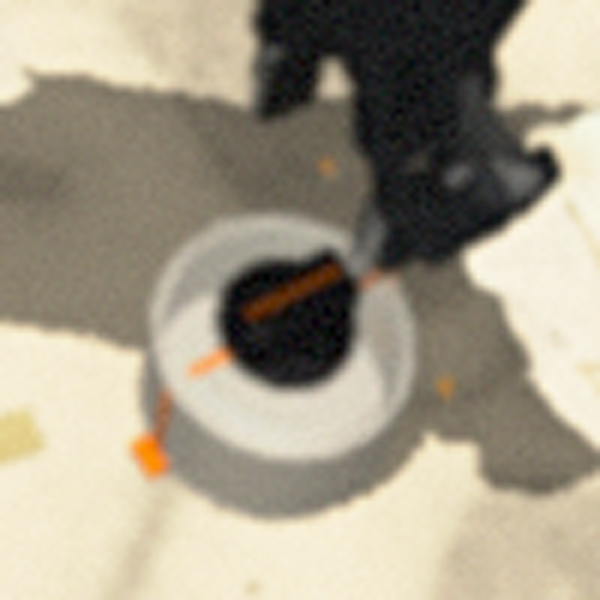

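Run:
```python
from h import *
import pickle
from scipy.spatial.transform import Rotation as R
p=pickle.load(open("pics/w8.pkl","rb"));im=cv2.imread("pics/w8.png")
s=ctrl.sense();q=s["ee_rot"];M=R.from_quat([*q[1:],q[0]]).as_matrix();print("tool x,y",M[:,0],M[:,1],"jaw",np.degrees(np.arctan2(M[1,1],M[0,1])))
hsv=cv2.cvtColor(im,cv2.COLOR_BGR2HSV)
m=((hsv[...,0]>4)&(hsv[...,0]<20)&(hsv[...,1]>140)&(hsv[...,2]>50)).astype(np.uint8);m[:,:280]=0;m[:,360:]=0;m[:130]=0;m[255:]=0
for r in range(136,250,6): 
    x=np.nonzero(m[r])[0]; print(r,x.mean().round(1) if len(x) else None,len(x),end='; ')
ys,xs=np.nonzero(m)
def seg(a,b,z):
    k=(ys>=a)&(ys<=b);
    c=np.polyfit(ys[k],xs[k],1);X=plane(p,[[np.polyval(c,a),a],[np.polyval(c,b),b]],z);d=X[0]-X[1];print("\n",a,b,X[:,:2],np.degrees(np.arctan2(d[1],d[0])))
seg(160,174,56);seg(192,226,80)
crop(im,250,130,390,260,5,"pics/w8c.png")
```

```text
tool x,y [-9.82540419e-01  1.86047066e-01  9.01868779e-04] [1.86047662e-01 9.82540519e-01 6.28932309e-04] jaw 79.27777833804747
136 None 0; 142 317.0 13; 148 317.0 3; 154 None 0; 160 None 0; 166 317.5 2; 172 317.5 2; 178 None 0; 184 None 0; 190 318.0 3; 196 318.0 3; 202 318.0 3; 208 318.5 4; 214 318.5 4; 220 318.5 4; 226 318.5 4; 232 319.0 3; 238 319.5 2; 244 None 0; 
 160 174 [[ 444.53459136 -256.92970909]
 [ 456.12812381 -259.09020372]] 169.44381996020957

 192 226 [[ 465.35302417 -260.41824833]
 [ 493.13637344 -264.86656224]] 170.90373507686178
```

View pics/w8c.png

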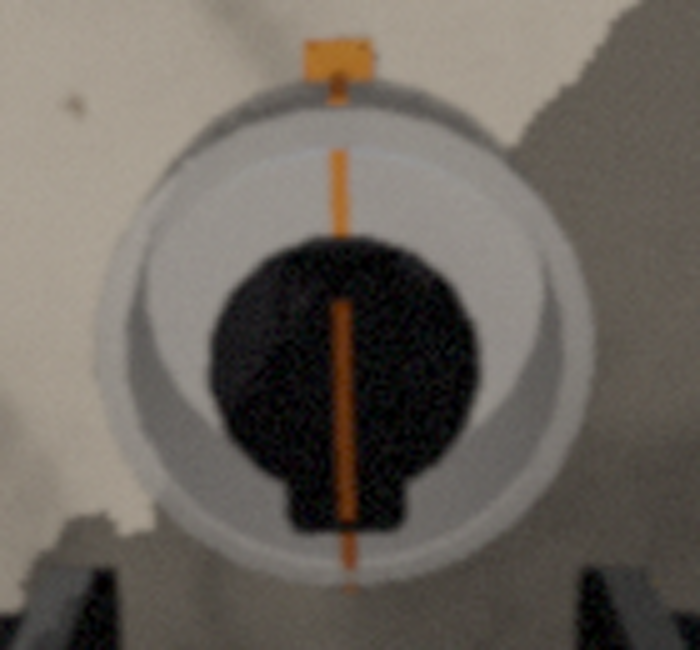

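>>> move_arm([
  [0, 0, 0.5, 0, 0, 0],
  [0, 0, 1.2, 0, 0, 0],
  [0, 0, 1.5, 0, 0, 0],
  [0, 0, 1.5, 0, 0, 0],
  [0, 0, 1.4, 0, 0, 0],
  [0, 0, 1.0, 0, 0, 0],
  [0, 0, 0.6, 0, 0, 0],
  [0, 0, 0.4, 0, 0, 0],
  [0, 0, 0.2, 0, 0, 0],
  [0, 0, 0.1, 0, 0, 0],
])

```text
time_s: 12.05
eef_pos: [483.6, -264.6, 62.9]
ee_rot: [0.0, 0.094, 0.996, -0.0]
force: [0.2, 0.2, -0.3]
grip_width: 0.587
```

```bash
python3 look.py w9; python3 -c "
from h import *
crop(cv2.imread('pics/w9.png'),220,100,420,350,2.4,'pics/w9c.png')
im=eyes.capture('scene');crop(im,340,280,440,380,5,'pics/scene9c.png')"
```

```text
12.1 [ 483.61586776 -264.62038134   62.91505188] [ 1.95383606e-04  9.41641482e-02  9.95556656e-01 -1.41016104e-04] [0.24334852 0.16569304 0.02317974] 0.5852177593118111 [-7.13228009e-01  5.56734957e-01  1.61102975e+00 -3.63934568e-06
  9.73346044e-01 -2.09541456e+00]
```

View pics/w9c.png

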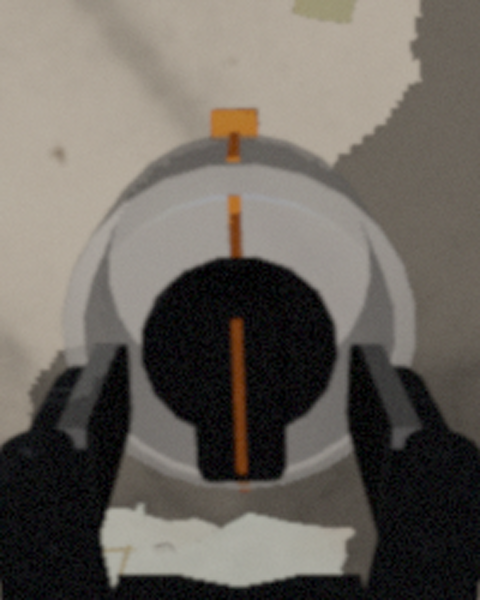

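View pics/scene9c.png

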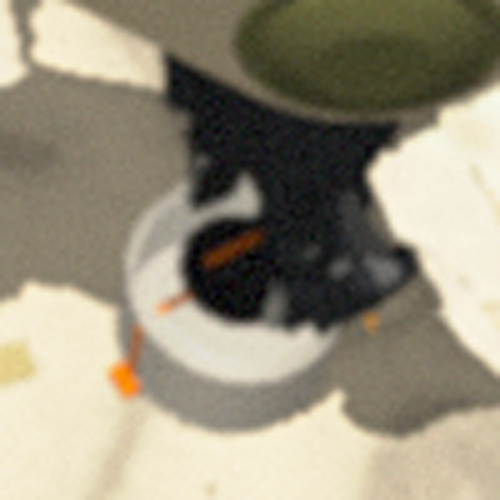

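Run:
```python
from h import *
import pickle
from scipy.spatial.transform import Rotation as R
p=pickle.load(open("pics/w9.pkl","rb"));s=ctrl.sense();q=s["ee_rot"];M=R.from_quat([*q[1:],q[0]]).as_matrix();t=s["eef_pos"]
print("jaw",np.degrees(np.arctan2(M[1,1],M[0,1])))
f=lambda a:(np.array(a)+.5)/2.4-.5+np.array([220,100])
X=plane(p,f([(237,318),(242,474)]),80);print(X,(X.mean(0)-t)@M)
X=plane(p,f([(235,195),(243,490)]),56);print(X,(X.mean(0)-t)@M)
print("lug",(plane(p,f([(234,109)]),5)[0]-t)@M)
for z in(0,3):print((proj(p,[t+M@[11,25,-z],t+M@[11,-25,-z]])-[220,100]+.5)*2.4)
```

```text
jaw 79.19474601079509
[[ 463.83027776 -260.01927526   80.        ]
 [ 500.09335308 -265.86570376   80.        ]] [  1.91438042   1.31738929 -16.98890181]
[[ 444.12856948 -256.76715263   56.        ]
 [ 521.89914835 -269.62366435   56.        ]] [0.84326244 1.2714387  7.01154316]
lug [54.53074419 -0.23858813 57.99020775]
[[343.012512   326.62384793]
 [125.54758167 326.65722453]]
[[344.96999674 332.02404239]
 [123.40493103 332.05797523]]
```

>>> move_arm([
  [0.1, 0, 0.1, 0, 0, 0],
  [0.07, 0, 0, 0, 0, 0],
  [0, 0, 0, 0, 0, 0],
  [0, 0, 0, 0, 0, 0],
  [0, 0, 0, 0, 0, 0],
  [0, 0, 0, 0, 0, 0],
  [0, 0, 0, 0, 0, 0],
  [0, 0, 0, 0, 0, 0],
  [0, 0, 0, 0, 0, 0],
  [0, 0, 0, 0, 0, 0],
], grip=1.0, newtons=60)

```text
time_s: 13.15
eef_pos: [481.9, -264.3, 62.1]
ee_rot: [0.0, 0.094, 0.996, -0.0]
force: [-0.5, 0.2, 5.7]
grip_width: 0.218
```

>>> move_arm([
  [0, 0, -0.4, 0, 0, 0],
  [0, 0, -1.0, 0, 0, 0],
  [0, 0, -1.5, 0, 0, 0],
  [0, 0, -1.8, 0, 0, 0],
  [0, 0, -1.8, 0, 0, 0],
  [0, 0, -1.8, 0, 0, 0],
  [0, 0, -1.6, 0, 0, 0],
  [0, 0, -1.2, 0, 0, 0],
  [0, 0, -0.7, 0, 0, 0],
  [0, 0, -0.2, 0, 0, 0],
])

```text
time_s: 14.15
eef_pos: [481.9, -264.3, 182.3]
ee_rot: [0.0, 0.094, 0.996, -0.0]
force: [-0.0, -0.1, -1.3]
grip_width: 0.218
```

```bash
python3 look.py w10; python3 -c "
from h import *
crop(cv2.imread('pics/w10.png'),220,100,420,350,2.4,'pics/w10c.png')"
```

```text
14.2 [ 481.8388353  -264.21205398  182.0589572 ] [ 7.94781648e-05  9.41252823e-02  9.95560356e-01 -5.43167040e-05] [ 0.06324891  0.48979635 -1.28125268] 0.22499457987924404 [-7.14820950e-01  4.07953468e-01  1.49592641e+00  4.28780815e-06
  1.23752028e+00 -2.09708903e+00]
```

View pics/w10c.png

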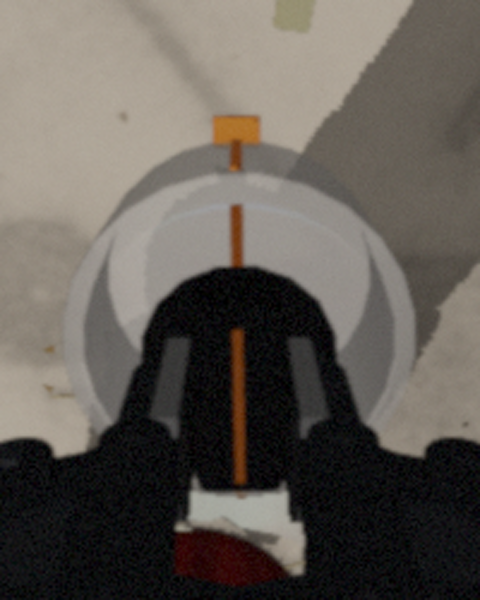

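>>> move_arm([
  [0.17, 1.0, 0, 0, 0, 0],
  [0.4, 2.3, 0, 0, 0, 0],
  [0.57, 3.3, 0, 0, 0, 0],
  [0.66, 3.8, 0, 0, 0, 0],
  [0.66, 3.8, 0, 0, 0, 0],
  [0.66, 3.8, 0, 0, 0, 0],
  [0.65, 3.8, 0, 0, 0, 0],
  [0.57, 3.2, 0, 0, 0, 0],
  [0.4, 2.25, 0, 0, 0, 0],
  [0.17, 1.0, 0, 0, 0, 0],
])

```text
time_s: 15.2
eef_pos: [485.8, 24.7, 181.3]
ee_rot: [-0.001, 0.093, 0.996, 0.0]
force: [0.0, 0.2, -1.1]
grip_width: 0.217
```

>>> move_arm([
  [0, 0, 0, 0, 0, -2],
  [0, 0, 0.1, 0, 0, -5],
  [0, 0, 0.2, 0, 0, -6],
  [0, 0, 0.3, 0, 0, -6],
  [0, 0, 0.3, 0, 0, -6],
  [0, 0, 0.3, 0, 0, -6],
  [0, 0, 0.2, 0, 0, -4.8],
  [0, 0, 0.1, 0, 0, -2],
  [0, 0, 0, 0, 0, 0],
  [0, 0, 0, 0, 0, 0],
])

```text
time_s: 16.2
eef_pos: [486.4, 22.3, 166.6]
ee_rot: [-0.0, -0.233, 0.973, 0.0]
force: [0.2, 0.9, -1.9]
grip_width: 0.218
```

```bash
python3 look.py w11
python3 - <<'E'
from h import *
from scipy.spatial.transform import Rotation as R
s=ctrl.sense();q=s["ee_rot"];M=R.from_quat([*q[1:],q[0]]).as_matrix();print("jaw",np.degrees(np.arctan2(M[1,1],M[0,1])),M[:,2])
crop(cv2.imread('pics/w11.png'),160,50,480,350,2,'pics/w11c.png')
im=eyes.capture('scene');cv2.imwrite('pics/scene11.png',im);a=im[175:295,255:355]
im=eyes.capture('side');cv2.imwrite('pics/side11.png',im);b=im[135:255,300:400]
cv2.imwrite('pics/ss11.png',cv2.resize(np.hstack([a,b]),None,fx=4,fy=4,interpolation=cv2.INTER_CUBIC))
E
```

```text
16.25 [486.44738642  22.34913881 166.67043609] [-1.48598253e-04 -2.32833872e-01  9.72516511e-01  3.88653504e-05] [-0.11097304  0.71842142 -0.97252338] 0.21643092741074738 [-1.95219075e-01  2.93368790e-01  1.70257089e+00 -5.85020199e-05
  1.14595550e+00 -2.23597254e+00]
jaw 116.92794173735024 [-3.07126849e-04  6.39697675e-06 -9.99999953e-01]
```

View pics/w11c.png

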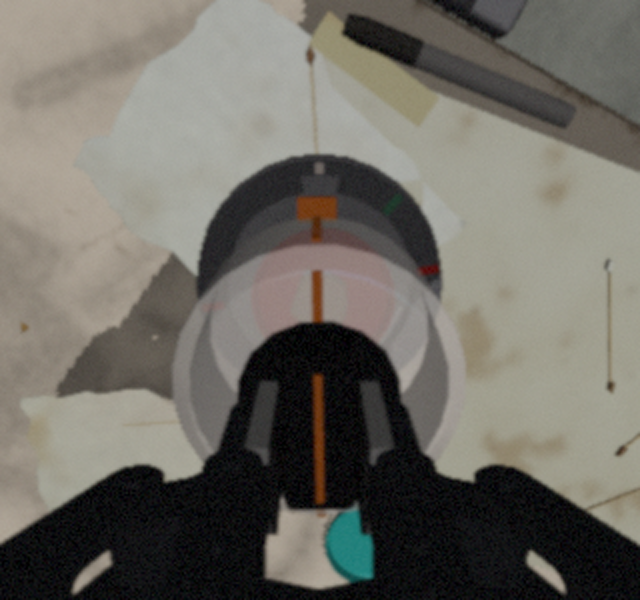

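View pics/ss11.png

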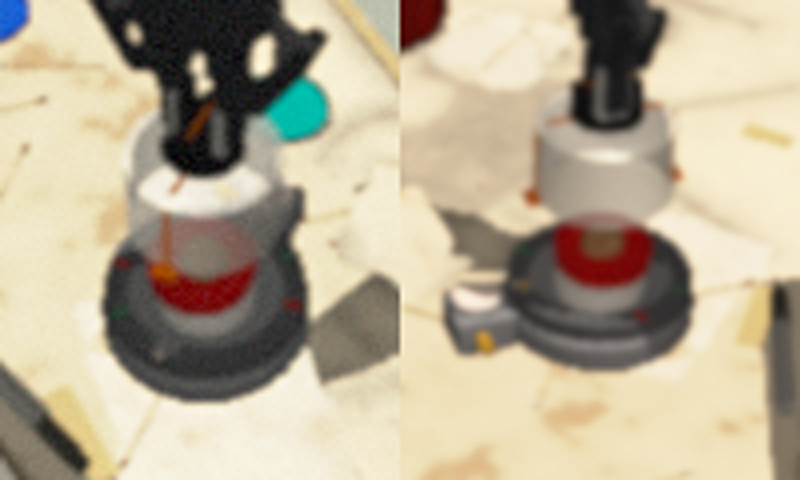

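```bash
cat > tf.py <<'E'
from h import *
import pickle,json
from scipy.spatial.transform import Rotation as R
def tool():
    s=ctrl.sense();q=s["ee_rot"];return R.from_quat([*q[1:],q[0]]).as_matrix(),s["eef_pos"]
E
python3 - <<'E'
from tf import *
M,t=tool();p=pickle.load(open("pics/w11.pkl","rb"))
f=lambda a:(np.array(a)+.5)/2-.5+np.array([160,50])
zl=t[2]-62
T=lambda a,z:((plane(p,f(a),z)-t)@M).round(2).tolist()
print("lug top outer corners",T([(296,197),(337,197)],zl+5))
print("lug mid",T([(316.5,197)],zl+5))
print("lines top",T([(317,270)],zl+56),T([(318,375),(321,503)],zl+80))
print("white mark",T([(319,167)],40)," slot L/R outer",T([(303,176),(338,176)],40))
print("green",T([(393,203)],40),"red",T([(430,270)],40))
c=np.array([486.5,22.6,40]);a=np.radians(27)
u=np.array([np.cos(a),np.sin(a),0]);print("expected slot from base est", (c-51*u-t)@M, (c-54.5*u-t)@M)
E
```

```text
lug top outer corners [[52.17, -7.67, 57.0], [52.16, 6.73, 57.0]]
lug mid [[52.16, -0.47, 57.0]]
lines top [[38.06, -0.22, 6.0]] [[17.78, 0.03, -18.0], [-18.42, 0.77, -18.0]]
white mark [[58.47, 0.51, 126.76]]  slot L/R outer [[54.38, -6.99, 126.76], [54.36, 9.41, 126.76]]
green [[41.8, 35.66, 126.76]] red [[9.11, 55.11, 126.76]]
expected slot from base est [5.09071304e+01 9.58671603e-02 1.26761147e+02] [5.44071295e+01 9.33304582e-02 1.26761454e+02]
```

>>> move_arm([
  [0, 0, 0.2, 0, 0, 0.5],
  [0, 0, 0.5, 0, 0, 0.5],
  [0, 0, 0.8, 0, 0, 0],
  [0, 0, 1.0, 0, 0, 0],
  [0, 0, 1.0, 0, 0, 0],
  [0, 0, 0.9, 0, 0, 0],
  [0, 0, 0.7, 0, 0, 0],
  [0, 0, 0.4, 0, 0, 0],
  [0, 0, 0.2, 0, 0, 0],
  [0, 0, 0.1, 0, 0, 0],
])

```text
time_s: 17.35
eef_pos: [486.7, 22.5, 108.8]
ee_rot: [0.0, -0.225, 0.974, -0.0]
force: [-0.8, 1.0, -1.8]
grip_width: 0.215
```

```bash
python3 look.py w12
python3 - <<'E'
from h import *
crop(cv2.imread('pics/w12.png'),200,50,440,250,3.3,'pics/w12c.png')
im=eyes.capture('scene');cv2.imwrite('pics/scene12.png',im);a=im[175:295,255:355]
im=eyes.capture('side');cv2.imwrite('pics/side12.png',im);b=im[135:255,300:400]
cv2.imwrite('pics/ss12.png',cv2.resize(np.hstack([a,b]),None,fx=4,fy=4,interpolation=cv2.INTER_CUBIC))
E
```

```text
17.4 [486.61813048  22.47977935 108.79229379] [ 8.03221533e-05 -2.24945637e-01  9.74371312e-01 -3.30086110e-05] [ 0.05110669  0.08893246 -1.01380787] 0.21653071287710016 [-1.94909880e-01  3.69906951e-01  1.76796895e+00  6.56498216e-06
  1.00354316e+00 -2.21948422e+00]
```

View pics/w12c.png

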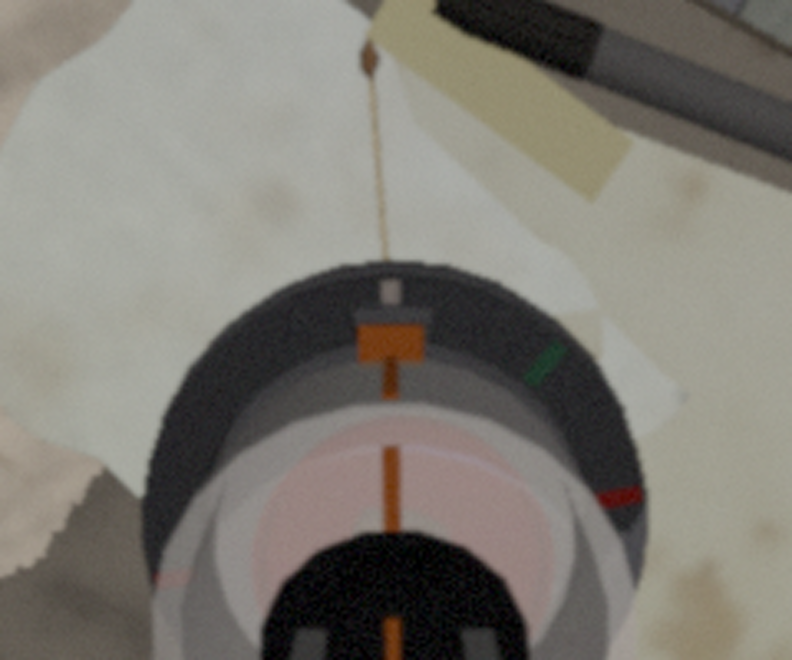

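View pics/ss12.png

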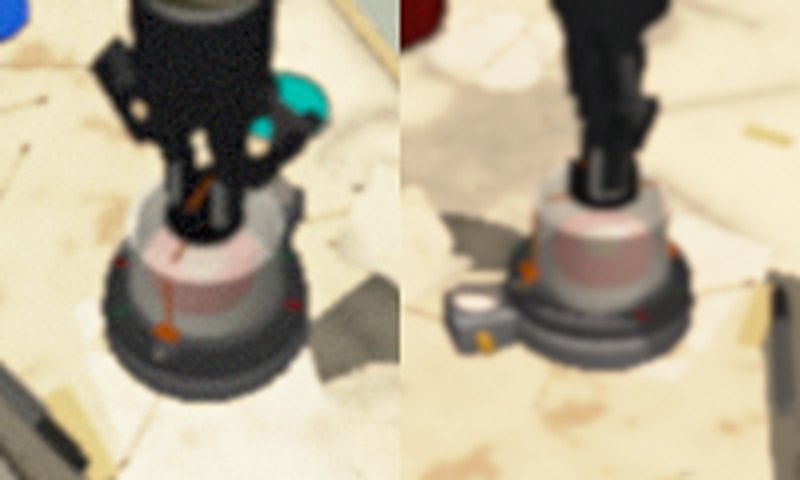

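Run:
```python
from tf import *
M,t=tool();p=pickle.load(open("pics/w12.pkl","rb"))
f=lambda a:(np.array(a)+.5)/3.3-.5+np.array([200,50])
zl=t[2]-62
T=lambda a,z:((plane(p,f(a),z)-t)@M).round(2).tolist()
print("jaw",np.degrees(np.arctan2(M[1,1],M[0,1])))
print("lug top corners",T([(358,324),(425,324)],zl+5))
print("white mark",T([(391,291)],40)," slot L/R outer",T([(355,310),(432,310)],40))
print("green",T([(546,362)],40),"red",T([(620,497)],40))
# scene: lug vs slot mark
s=eyes.camera_params("scene")
g=lambda a:(np.array(a)+.5)/4-.5+np.array([255,175])
print("scene lug",((plane(s,g([(167,333)]),zl+3)-t)@M).round(2),"mark",((plane(s,g([(160,354)]),40)-t)@M).round(2))
```

```text
jaw 116.00121679446224
lug top corners [[52.36, -7.28, 56.98], [52.36, 6.97, 56.98]]
white mark [[58.35, -0.28, 69.0]]  slot L/R outer [[54.18, -8.37, 69.01], [54.18, 8.91, 69.0]]
green [[42.51, 35.05, 69.0]] red [[10.37, 54.23, 69.01]]
scene lug [[48.88 -2.46 58.98]] mark [[57.45 -2.34 69.  ]]
```

>>> move_arm([
  [-0.04, 0, 0.1, 0, 0, 0],
  [0, 0, 0.2, 0, 0, 0],
  [0, 0, 0.2, 0, 0, 0],
  [0, 0, 0.2, 0, 0, 0],
  [0, 0, 0.2, 0, 0, 0],
  [0, 0, 0.2, 0, 0, 0],
  [0, 0, 0.2, 0, 0, 0],
  [0, 0, 0.2, 0, 0, 0],
  [0, 0, 0.1, 0, 0, 0],
  [0, 0, 0.1, 0, 0, 0],
])

```text
time_s: 18.5
eef_pos: [486.9, 22.7, 91.7]
ee_rot: [-0.0, -0.225, 0.974, 0.0]
force: [0.7, 0.1, -1.7]
grip_width: 0.217
```

>>> move_arm([
  [0, 0, 0.05, 0, 0, 0],
  [0, 0, 0.05, 0, 0, 0],
  [0, 0, 0.05, 0, 0, 0],
  [0, 0, 0.03, 0, 0, 0],
  [0, 0, 0, 0, 0, 0],
  [0, 0, 0, 0, 0, 0],
  [0, 0, 0, 0, 0, 0],
  [0, 0, 0, 0, 0, 0],
  [0, 0, 0, 0, 0, 0],
  [0, 0, 0, 0, 0, 0],
])

```text
time_s: 19.5
eef_pos: [487.0, 22.7, 90.1]
ee_rot: [0.0, -0.225, 0.974, -0.0]
force: [-2.1, 0.7, 3.3]
grip_width: 0.218
```

```bash
python3 look.py w13
python3 - <<'E'
from h import *
crop(cv2.imread('pics/w13.png'),200,50,440,250,3.3,'pics/w13c.png')
E
```

```text
19.55 [486.95969444  22.67689701  90.11961992] [ 8.28416389e-05 -2.24960229e-01  9.74367942e-01 -3.72889841e-05] [-1.88366181  0.84201646  2.09519977] 0.21301893740521816 [-1.94358460e-01  3.98855059e-01  1.78407983e+00 -3.76592541e-07
  9.58476076e-01 -2.21895901e+00]
```

View pics/w13c.png

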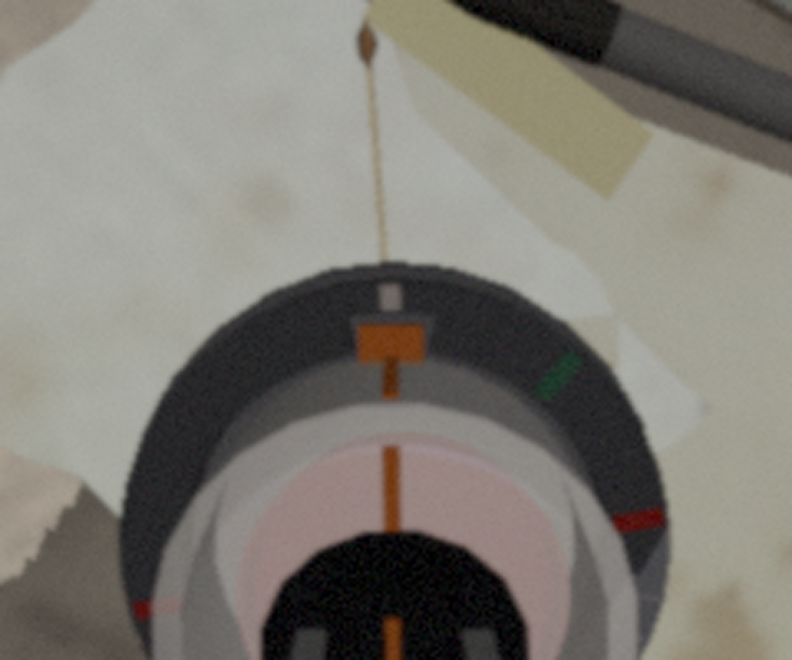

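>>> move_arm([
  [0, 0, 0, 0, 0, 2],
  [0, 0, 0, 0, 0, 4],
  [0, 0, 0, 0, 0, 5],
  [0, 0, 0, 0, 0, 5],
  [0, 0, 0, 0, 0, 5],
  [0, 0, 0, 0, 0, 5],
  [0, 0, 0, 0, 0, 5],
  [0, 0, 0, 0, 0, 4],
  [0, 0, 0, 0, 0, 2],
  [0, 0, 0, 0, 0, 1],
])

```text
time_s: 20.55
eef_pos: [487.1, 22.4, 90.1]
ee_rot: [0.0, 0.105, 0.994, -0.0]
force: [-0.7, -1.9, 2.5]
grip_width: 0.216
```

```bash
python3 look.py w14
python3 - <<'E'
from tf import *
M,t=tool();print("jaw",np.degrees(np.arctan2(M[1,1],M[0,1])),t,ctrl.sense()["wrist_torque"])
crop(cv2.imread('pics/w14.png'),200,50,440,250,3.3,'pics/w14c.png')
E
```

```text
20.6 [487.08622079  22.44053594  90.13068418] [ 2.79278031e-04  1.05003461e-01  9.94471784e-01 -2.56600099e-04] [-0.43062971 -2.93067986  2.17512003] 0.21827334174251461 [-1.94548041e-01  3.98911314e-01  1.78395562e+00 -5.63872513e-04
  9.58123676e-01 -1.55462547e+00]
jaw 77.9452593310135 [487.08622079  22.44053594  90.13068418] [-0.38267711  0.04487655  0.10111989]
```

View pics/w14c.png

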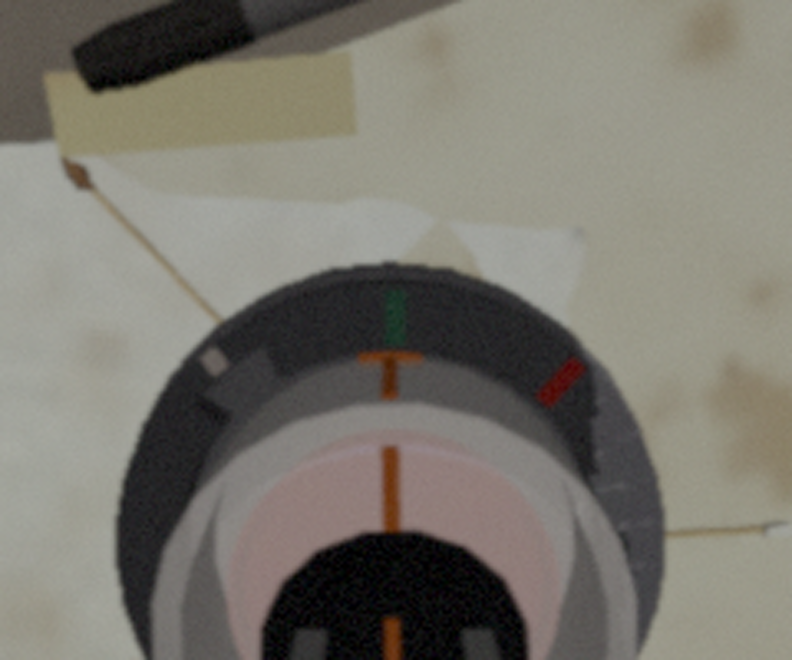

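Run:
```python
from tf import *
M,t=tool();p=pickle.load(open("pics/w14.pkl","rb"))
f=lambda a:(np.array(a)+.5)/3.3-.5+np.array([200,50])
zl=28
T=lambda a,z:((plane(p,f(a),z)-t)@M)[0]
def A(v):return np.degrees(np.arctan2(v[1],v[0])).round(2)
for n,a,z in(("green",(396,318),40),("red",(562,381),40),("white",(214,361),40),("lug foot",(390.5,357),zl+5),("line wall",(390,378),zl+20),("line top",(391,470),zl+56),("bar",(393,625),zl+80)):
    v=T([a],z);print(n,v.round(2),A(v))
s=ctrl.sense();
```

```text
green [54.75  1.43 50.1 ] 1.49
red [41.77 36.16 50.09] 40.89
white [ 45.92 -36.4   50.12] -38.4
lug foot [45.78  0.26 57.1 ] 0.33
line wall [43.7   0.22 42.1 ] 0.29
line top [34.24  0.54  6.11] 0.91
bar [ 17.09   0.91 -17.88] 3.04
```

>>> move_arm([
  [0, 0, 0, 0, 0, 0.4],
  [0, 0, 0, 0, 0, 0.5],
  [0, 0, 0, 0, 0, 0.4],
  [0, 0, 0, 0, 0, 0],
  [0, 0, 0, 0, 0, 0],
  [0, 0, 0, 0, 0, 0],
  [0, 0, 0, 0, 0, 0],
  [0, 0, 0, 0, 0, 0],
  [0, 0, 0, 0, 0, 0],
  [0, 0, 0, 0, 0, 0],
])

```text
time_s: 21.6
eef_pos: [487.0, 22.6, 90.1]
ee_rot: [0.0, 0.116, 0.993, -0.0]
force: [-0.5, -3.3, 5.7]
grip_width: 0.221
```

```bash
python3 look.py w15
python3 - <<'E'
from tf import *
M,t=tool();print("jaw",np.degrees(np.arctan2(M[1,1],M[0,1])),t,ctrl.sense()["wrist_torque"])
crop(cv2.imread('pics/w15.png'),260,100,380,220,5,'pics/w15c.png')
im=eyes.capture('scene');cv2.imwrite('pics/scene15.png',im);a=im[175:295,255:355]
im=eyes.capture('side');cv2.imwrite('pics/side15.png',im);b=im[135:255,300:400]
cv2.imwrite('pics/ss15.png',cv2.resize(np.hstack([a,b]),None,fx=4,fy=4,interpolation=cv2.INTER_CUBIC))
E
```

```text
21.65 [486.99139212  22.61866238  90.08477523] [ 1.34633839e-04  1.15794725e-01  9.93273156e-01 -3.22496658e-05] [-0.64385575 -1.94028827  5.52499484] 0.21615864726722495 [-1.94443077e-01  3.98925894e-01  1.78408418e+00 -5.28164659e-05
  9.58309089e-01 -1.53309891e+00]
jaw 76.70106830796793 [486.99139212  22.61866238  90.08477523] [-0.4206395   0.10397521  0.1388675 ]
```

View pics/w15c.png

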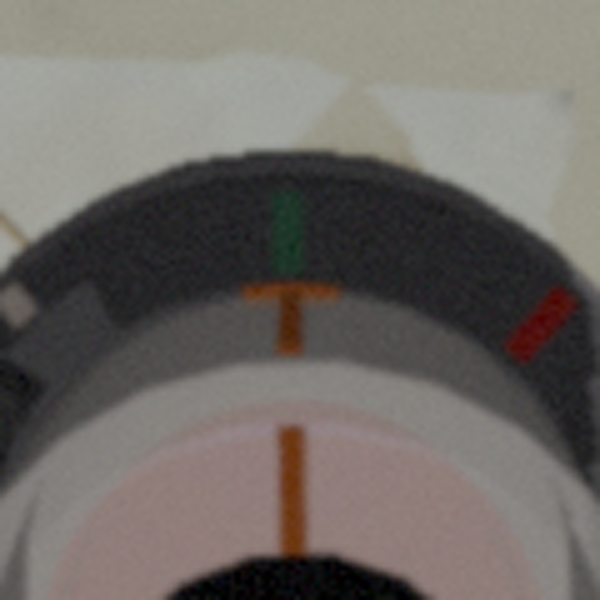

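View pics/ss15.png

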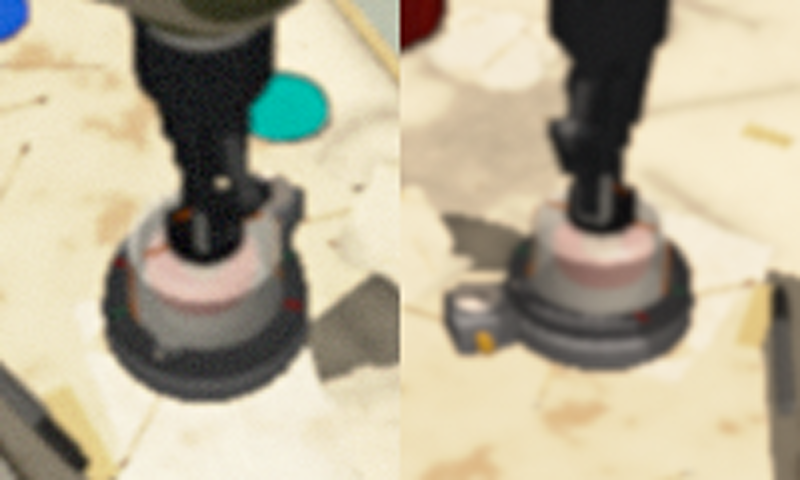

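>>> move_arm([
  [0, 0, 0, 0, 0, 0],
  [0, 0, 0, 0, 0, 0],
  [0, 0, 0, 0, 0, 0],
  [0, 0, 0, 0, 0, 0],
  [0, 0, 0, 0, 0, 0],
  [0, 0, 0, 0, 0, 0],
  [0, 0, 0, 0, 0, 0],
  [0, 0, 0, 0, 0, 0],
  [0, 0, 0, 0, 0, 0],
  [0, 0, 0, 0, 0, 0],
])

```text
time_s: 22.75
eef_pos: [487.0, 22.6, 90.1]
ee_rot: [0.0, 0.116, 0.993, -0.0]
force: [-0.2, -1.6, 5.4]
grip_width: 0.213
```

```bash
python3 look.py w16
python3 - <<'E'
from tf import *
crop(cv2.imread('pics/w16.png'),260,100,380,220,5,'pics/w16c.png')
E
```

```text
22.8 [486.99705063  22.62560026  90.09021865] [ 1.45712742e-04  1.15789625e-01  9.93273749e-01 -4.48796552e-05] [-0.44141991 -3.50949571  5.4648478 ] 0.21572937437835765 [-1.94413743e-01  3.98920089e-01  1.78407529e+00 -8.14822342e-05
  9.58299721e-01 -1.53306336e+00]
```

View pics/w16c.png

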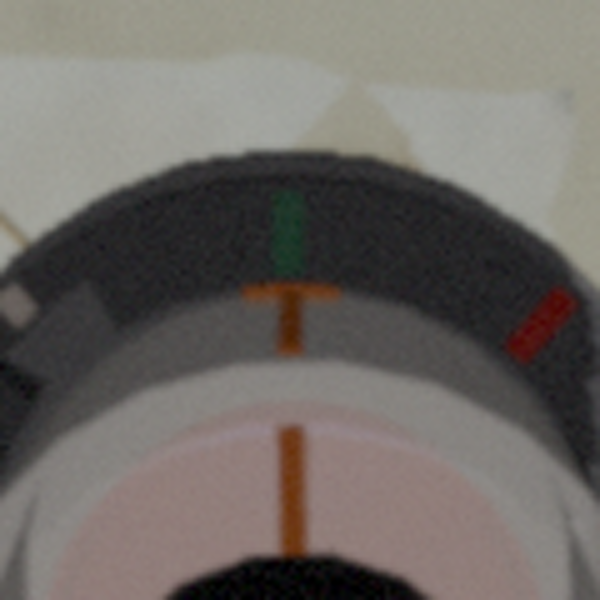

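The picture is unchanged after a second of holding still: green mark at x = 288, lug centre at 292, orange line at 290. I am handing the job in.

```bash
python3 -c "
from rig import order
print(order.finish_job())"
```

```text
the job is handed in; nothing more can be done
None
```

The job is done and handed in at about 23 s, with the gripper still holding the lid at the green mark. I put the red tray with the sherd on the lower red tray and let go. I then lowered the bell lid through the slots until it sat down and turned it clockwise to the green mark.

- **Trays:** just before release the upper tray was within about 0.5 mm of the lower one. After release, the camera views showed the stack square with the sherd inside. The stack sits about 2 mm off the pot's centre, because the lower tray already lay there.
- **Lid seating:** the tool height puts the lid's underside at about 28 mm, its seated height. It presses lightly on the floor, at about 5 N.
- **Lid angle:** the lug and orange line pointed at the green mark to within about 0.5 to 1 degree. The reading was the same after a second of holding still. The lid never went near the ball catches.
- **Disagreements:** the cameras differed by 1–2 mm on where the pot and the lid stand. My visual estimates of the lid's angle in the grip also differed by about 1 degree, so I set the final angle by the lug against the green mark. I had no direct reading of the valve ring.
- **Other things:** I did not touch them, and they looked unmoved where they were in view.

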